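Power up the bench scale and load it for check-weighing

TASK

Put every loose battery cell into its own bay of the grey tray: banded flat end against the spring, button end pressed down under the lips until it lies flat and is held. Then stand the scale's lock lever straight up, and only after that stack all the cartons in the middle of the scale platform, largest at the bottom and smallest on top, each centred and square on the one below so its whole base is supported. Leave the other things on the table where they are.

Things in the scene. Friction and masses are not known exactly. Their poses are not given: they have to be found in the camera images.
- cell0: Rechargeable cell, a white square bar 96 x 34 x 34 mm, 0.18 kg, loose on the table (None from the start = absent in this run; 2 or 3 are present). Origin at its centre; x runs along it from the flat minus end (dark steel band) to the plus end with a small brass button (11 mm wide, 4 mm long, beyond the 96 mm). All four long sides are alike.
- cell0_plus (a point): Centre of the plus end face of cell0, 48 mm along its x axis from its centre.
- cell1: Rechargeable cell, a white square bar 96 x 34 x 34 mm, 0.18 kg, loose on the table (None from the start = absent in this run; 2 or 3 are present). Origin at its centre; x runs along it from the flat minus end (dark steel band) to the plus end with a small brass button (11 mm wide, 4 mm long, beyond the 96 mm). All four long sides are alike.
- cell1_plus (a point): Centre of the plus end face of cell1, 48 mm along its x axis from its centre.
- cell2: Rechargeable cell, a white square bar 96 x 34 x 34 mm, 0.18 kg, loose on the table (None from the start = absent in this run; 2 or 3 are present). Origin at its centre; x runs along it from the flat minus end (dark steel band) to the plus end with a small brass button (11 mm wide, 4 mm long, beyond the 96 mm). All four long sides are alike.
- cell2_plus (a point): Centre of the plus end face of cell2, 48 mm along its x axis from its centre.
- bay0 (a point): Bay 0 of the grey battery tray, the one at +y; the three bays are alike, 62 mm apart. Point on the bay floor, 10 mm above the table, under the centre of a seated cell; x from the spring end to the lipped end, y across, z up. Seated cell: centre at x 0, y 0, z 17 mm. Spring contact at -x: brass block, free face at x=-43 mm, 22 mm wide, 4 to 16 mm above the floor.
- bay1 (a point): Bay 1, the middle one, axes as bay0. Lipped end: two rigid posts, 7 to 17 mm either side of the middle (the button goes between), inner face at x=48 mm. At their tops a lip juts in to x=44 mm, underside 37 mm, front edge 41 mm above the floor; from there a ramp leans outward at 60 degrees to x=53 mm, 57 mm up. Spring: 600 N/m, travel 14 mm, compressed 5 mm when seated.
- bay2 (a point): Bay 2, at -y, axes as bay0. Guides leave 2 mm each side of the cell: x -51 to -23 mm, 16 mm tall; x 32 to 47 mm, 12 mm tall; open between for fingers. A wall 30 mm tall behind the spring, x -68 to -78 mm. To load: cell tilted 20 to 25 degrees, minus end low, spring pushed in about 10 mm, plus end brought down past the lips and pressed flat; the spring then drives it under them.
- lock (a joint): Angle of the scale's lock lever, rad: 0 = straight up; negative leans to the scale's -x side, positive to its +x side; range -1 to 1. Starts leaning to -x (-0.95 to -0.45). Stays where it is left (friction about 0.22 N m).
- lock_bar (a point): Centre of the lever's black crossbar, 75 mm from the hinge: a cylinder 18 mm thick and 36 mm long along the scale's y axis; it can be pinched from above by its two end faces. The frame is the lever's: z along the lever.
- lock_hinge (a point): The lever's hinge point, 30 mm above the table, with the scale's axes; the lever swings about y. Beside the platform, 180 mm to the scale's +y side of its centre.
- platform (a point): Centre of the top face of the bench scale's steel platform, 210 x 210 mm, 60 mm above the table, with the scale's axes (fixed). The display head, 100 mm tall, stands about 150 mm from this point on the +x side.
- large: The large taped cardboard carton, 160 x 70 x 55 mm tall (x, y, z), 0.45 kg nominal; starts flat on the table. Origin at the centre of its underside, x along its length. None from the start = absent (2 or 3 cartons are present).
- medium: The medium taped cardboard carton, 120 x 56 x 45 mm tall (x, y, z), 0.28 kg nominal; starts flat on the table. Origin at the centre of its underside, x along its length. None from the start = absent (2 or 3 cartons are present).
- small: The small taped cardboard carton, 84 x 42 x 40 mm tall (x, y, z), 0.14 kg nominal; starts flat on the table. Origin at the centre of its underside, x along its length. None from the start = absent (2 or 3 cartons are present).
- jar: Bystander, not to be disturbed: white screw-top jar, 68 mm across, 75 mm tall.
- bowl: Bystander, not to be disturbed: small steel bowl, 120 mm across, 50 mm tall.
- cover: Bystander, not to be disturbed: grey battery cover plate, 110 x 70 x 12 mm, lying flat.
- labels: Bystander, not to be disturbed: roll of blank labels standing on end, 70 mm across, 50 mm tall.
Mind the look-alikes: they are no part of the job. What is shaped like the medium but green is not meant.

How it is judged:
By the outcome, as a careful person would: the job done as asked, in the order asked, and still so for the second after the job is handed in, with the robot touching nothing.
Of cell0, cell1, cell2 only 2 to 3 are there at a start; the rules pass over those that are not, and their reading is None.
Of large, medium, small only 2 to 3 are there at a start; the rules pass over those that are not, and their reading is None.
At some moment in a run one of cell0, cell1, cell2 may be knocked a few centimetres aside while the robot is not near it.
Once in a run the grip may slacken for a moment while it holds something.
It also fails if it takes over 210 s, if anything falls off the work surface, if the arm or the gripper's body presses on something with over 40 N, if the wrist force passes 120 N, or if a joint passes its speed limit or range.

ROBOT

A 6-joint arm with a two-finger parallel gripper is mounted at the origin on the work surface. World frame = base frame: x ahead of the robot, y to its left, z up, the work surface at z = 0. Lengths are in m, angles in rad, forces in N, time in s.
With the tool pointing down it reaches from about 0.25 to 0.775 m from the base axis. Payload 4 kg.
Tool frame: the origin (TCP) lies at the very end of the fingers, on their centre line; the grasp point (between the pads) lies hold_point_z behind it (hold_point_z is the distance from the TCP to the grasp point, in m); z points along the fingers, y is the direction in which the jaws open and shut (so a half turn about z gives the same grasp; the last joint's range is limited). The gripper opens to 94 mm and grips with 3 to 60 N. Pads are 16 mm wide; open, the fingers measure 119 mm over their backs; the gripper's body (75 mm by 177 mm) begins 78 mm behind the grasp point.
Start: joints at [-1.442, 0.087, 1.371, -0, 1.684, -0.103], TCP at [0.126, -0.535, 0.206] pointing down, gripper open.
Joint ranges: [-3.1, 3.1], [-0.76, 2.03], [0.27, 2.55], [-1.08, 4.22], [0.17, 2.65], [-2.57, 2.57]. Speed limits (rad/s): [2.79, 2.79, 3.14, 3.14, 3.14, 3.14].

INTERFACE

Orientations are given as [roll, pitch, yaw] about the fixed x, y, z axes, in that order (R = Rz(yaw) Ry(pitch) Rx(roll)).
In Python, from bench import * gives the robot as it stands.
- The arm moves only by the tool step_arm, never from a script. Its argument "increments" is text: rows parted by semicolons, each of 6 numbers parted by spaces: the shift along the tool's x, y, z in cm, then the turn, a rotation vector about the tool's x, y, z in rad. A call has 1 to 5 rows; each row shifts and turns the commanded pose from where the row before left it, along the tool's axes as they then stand; what a row does not reach is not made up. A row lasts 1/10 s, in which the tool goes at most 50 mm and 8.59 degrees, less where a joint would pass 70% of its speed; a pose out of reach is approached as far as the arm can. A call is refused whole if a number of a shift passes 5 or a number of a turn 0.15, either way. A call with a gripper value outside its range is refused whole. "claw" is the gripper's target within -1 to 1 (shut at 1, half-way at 0, fully open at -1), set as the call begins (left out, the last holds). The fingers move at their own pace and stop on an object; the grip force is fixed at half the most. Time passes only in rows, so rows that do not move let the fingers close. It gives the time, the measured TCP pose, the force and the opening at its end, in the units of the state.
- get_obs(): the state, without advancing time (a new reading comes with each control period).
- snapshot(name): name is "scene" or "top" or "wrist"; returns the picture (420x560x3 uint8, red, green, blue); there is no depth.
- calibration(name): a dict with "camera_matrix" (3x3 intrinsics, pixels), "k1" (the pictures are not rectified: a ray, as slopes to the right and down, at radius r is drawn at 1 + k1 r^2 times it, then the intrinsics apply), "eye" and "orientation" of the camera in the world; the wrist camera has in their place "tool_from_camera" (4x4, takes a point from camera to tool coordinates, whose origin is the TCP and whose axes are the flange's). Camera axes: x right, y up, looking along -z (the intrinsics and any distortion apply to the point x, -y, -z); pixel columns grow to the right and rows downward; lengths in m; the calibration is good to about 2 mm. A picture is of the moment at which its call begins: read the wrist's pose just before it. calibration takes no time and is no camera call.
- close_job(): hands the job in, once; it reports no verdict.
The state is a dict: "time": time; "joint_positions": joint angles; "qvel": joint speeds; "joint_torque": joint torques, N m; "tool_pos": TCP position; "ee_rot": TCP orientation; "wrist_force": force on the tool from outside, world axes, zero at the start; "wrist_torque": the same for the moment, N m; "width": finger opening in m.
Only numpy, scipy, OpenCV 4.12 (cv2) and the standard library are available. Lean on these libraries where they do the work, as an engineer would, in place of code of your own. Each camera call takes 0.05 s, during which the arm holds its last target. There are 200 camera calls.

## Working session

There is one attempt and no reset: what is moved stays moved. The work goes in short steps, Python scripts to look and compute and a tool call to move; the robot and the scene stay as the last step left them, time stands still between calls to the robot, and variables do not carry over. Pictures are saved under pics/ and viewed, about 12 in all and at most 16, crops included, and the job is handed in when it is done.

Besides the shell and the picture viewer there is one more tool, called after "Emit:" as name(argument=value, ...), one argument or row to a line, values as JSON. step_arm: Moves the arm, as the interface text tells. Its arguments: {"type":"object","properties":{"increments":{"type":"string"},"claw":{"type":"number"}},"required":["increments"]}

```bash
mkdir -p pics; ls
cat > h.py <<'E'
from bench import *
import numpy as np, cv2, json
from scipy.spatial.transform import Rotation as R
def save(n,f):
    o=get_obs(); im=snapshot(n); cv2.imwrite('pics/'+f,im[:,:,::-1]); return o,im
E
python3 - <<'E'
from h import *
print(get_obs())
for n in('scene','top','wrist'): print(n,calibration(n))
_,a=save('top','top0.png');_,b=save('scene','scene0.png')
cv2.imwrite('pics/top0b.png',cv2.resize(a[:,:,::-1],(800,600),interpolation=cv2.INTER_CUBIC))
cv2.imwrite('pics/scene0b.png',cv2.resize(b[:,:,::-1],(800,600),interpolation=cv2.INTER_CUBIC))
E
```

```text
pics
{'time': 0.0, 'joint_positions': array([-1.44210234e+00,  8.79263339e-02,  1.37224882e+00,  1.70015878e-05,
        1.68361013e+00, -1.03100961e-01]), 'qvel': array([ 0.00060069,  0.00059544, -0.00132069,  0.00043987,  0.00038237,
        0.00152903]), 'joint_torque': array([ 3.54371048e-05, -3.40185320e+01, -3.02423823e+01,  7.18131359e-02,
        3.30305204e-02, -1.64930043e-04]), 'tool_pos': array([ 0.12627781, -0.5347369 ,  0.20432262]), 'ee_rot': array([-3.13941341e+00, -2.42469809e-04,  2.31796576e-01]), 'wrist_force': array([0.14984421, 0.77417506, 0.43303106]), 'wrist_torque': array([0.00217771, 0.01752076, 0.00018941]), 'width': 0.09373581125374054}
scene {'camera_matrix': array([[417.23890061,   0.        , 284.03888684],
       [  0.        , 417.23890061, 206.26562967],
       [  0.        ,   0.        ,   1.        ]]), 'k1': -0.09971301598935145, 'eye': array([ 1.19763991, -0.66960988,  0.8297669 ]), 'orientation': array([0.9366604 , 0.00572784, 0.77841178])}
top {'camera_matrix': array([[465.91454091,   0.        , 280.26328444],
       [  0.        , 465.91454091, 211.70811715],
       [  0.        ,   0.        ,   1.        ]]), 'k1': -0.06932471566767393, 'eye': array([0.4596056 , 0.00911558, 1.12807558]), 'orientation': array([ 0.06826381,  0.01125399, -1.58584609])}
wrist {'camera_matrix': array([[296.5065018 ,   0.        , 280.57772709],
       [  0.        , 296.5065018 , 206.8815876 ],
       [  0.        ,   0.        ,   1.        ]]), 'k1': -0.04455816550454079, 'tool_from_camera': array([[ 5.79892639e-04,  9.65670497e-01,  2.59769427e-01,
         7.52449346e-02],
       [ 9.99999736e-01, -4.46479482e-04, -5.72586328e-04,
         1.54823720e-03],
       [-4.36948005e-04,  2.59769691e-01, -9.65670501e-01,
        -1.79730002e-01],
       [ 0.00000000e+00,  0.00000000e+00,  0.00000000e+00,
         1.00000000e+00]])}
```

View pics/top0b.png

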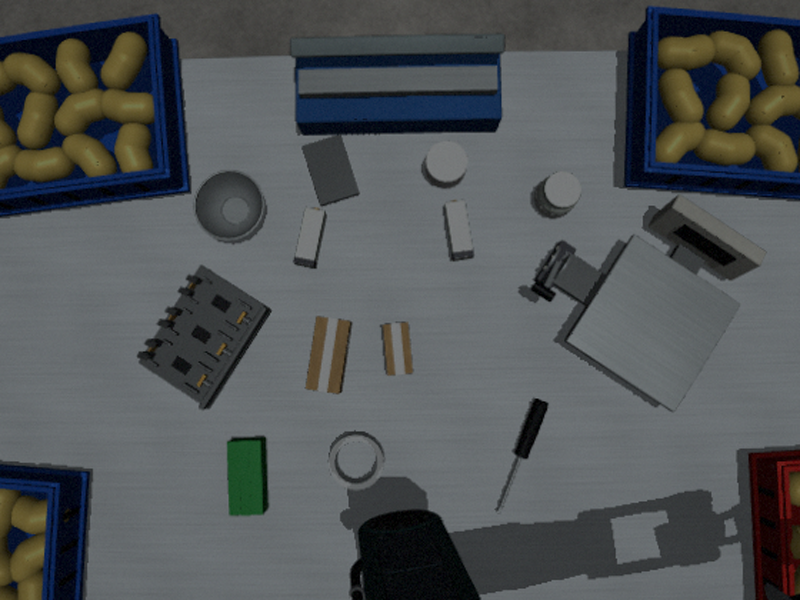

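View pics/scene0b.png

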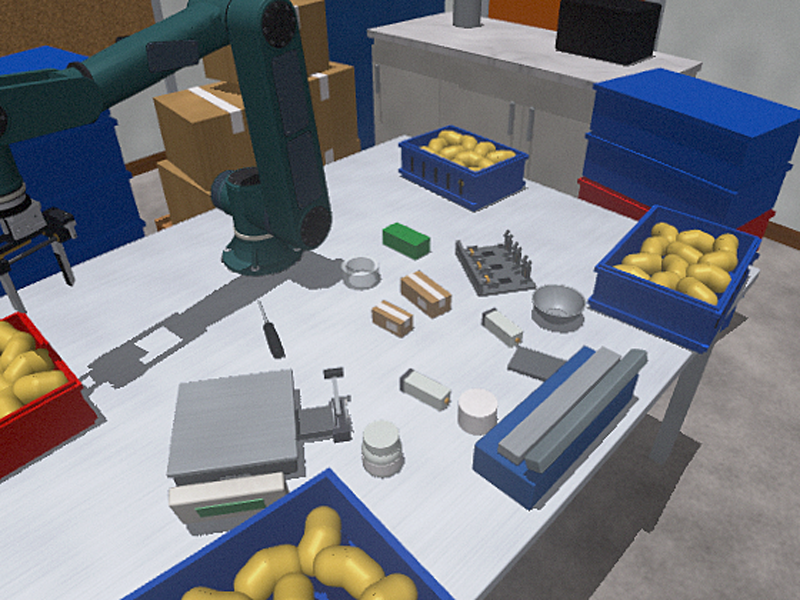

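```bash
cat >> h.py <<'E'
def ray(n,px,o=None):
    c=calibration(n);K=c['camera_matrix'];px=np.atleast_2d(np.array(px,float))
    d=np.stack([(px[:,0]-K[0,2])/K[0,0],(px[:,1]-K[1,2])/K[1,1]],1);u=d.copy()
    for _ in range(20): u=d/(1+c['k1']*(u**2).sum(1,keepdims=True))
    v=np.c_[u[:,0],-u[:,1],-np.ones(len(u))]
    if n=='wrist':
        T=c['tool_from_camera'];Rt=tr(o)
        return Rt@T[:3,3]+o['tool_pos'], v@(Rt@T[:3,:3]).T
    return c['eye'], v@R.from_euler('xyz',c['orientation']).as_matrix().T
def tr(o): return R.from_euler('xyz',o['ee_rot']).as_matrix()
def at(n,px,z,o=None):
    e,d=ray(n,px,o); return e+d*((z-e[2])/d[:,2])[:,None]
def proj(n,P,o=None):
    c=calibration(n);K=c['camera_matrix'];P=np.atleast_2d(np.array(P,float))
    if n=='wrist':
        T=c['tool_from_camera'];Rt=tr(o);M=Rt@T[:3,:3];e=Rt@T[:3,3]+o['tool_pos']
    else: M=R.from_euler('xyz',c['orientation']).as_matrix();e=c['eye']
    q=(P-e)@M; u=np.c_[q[:,0],-q[:,1]]/-q[:,2:]
    u=u*(1+c['k1']*(u**2).sum(1,keepdims=True))
    return u*[K[0,0],K[1,1]]+K[:2,2]
E
python3 - <<'E'
from h import *
import bench; print([x for x in dir(bench) if not x.startswith('_')])
try: print(bench.hold_point_z)
except Exception as e: print(e)
S=0.7
def w(p,z): return np.round(at('top',np.array(p)*S,z),4)
print('tray corners z.01',w([(203,265),(270,308),(206,408),(138,355)],.01))
print('springs z.02',w([(243,317),(222,348),(202,380)],.02))
print('platform',w([(637,236),(740,304),(674,410),(567,342)],.06))
for n,p,z in[('cellL',[(304,208),(326,208),(317,264),(295,262)],.034),('cellR',[(445,202),(466,201),(473,257),(453,259)],.034),('med',[(318,317),(351,320),(339,393),(306,390)],.045),('small',[(383,323),(408,322),(412,374),(387,376)],.04)]:
    q=w(p,z)[:,:2]; s=np.linalg.norm(q-np.roll(q,-1,0),axis=1)
    d=(q[0]+q[1]-q[2]-q[3]); print(n,q.mean(0),np.round(s,3),'yaw',np.arctan2(d[1],d[0]))
print('lockbar',w([(563,247),(545,293),(555,268)],.07))
E
```

```text
['IKError', 'calibration', 'close_job', 'get_obs', 'hold_point_z', 'snapshot']
0.0188
tray corners z.01 [[0.6056 0.3565 0.01  ]
 [0.5303 0.2412 0.01  ]
 [0.3632 0.3506 0.01  ]
 [0.4537 0.4684 0.01  ]]
springs z.02 [[0.5152 0.2848 0.02  ]
 [0.4638 0.3204 0.02  ]
 [0.4107 0.3543 0.02  ]]
platform [[ 0.6352 -0.367   0.06  ]
 [ 0.5215 -0.5333  0.06  ]
 [ 0.3528 -0.4167  0.06  ]
 [ 0.4649 -0.2464  0.06  ]]
cellL [0.648825 0.16825 ] [0.037 0.095 0.037 0.092] yaw -0.16541234413377612
cellR [ 0.654225 -0.079275] [0.035 0.095 0.033 0.097] yaw 0.10846272250217356
med [0.45015  0.138375] [0.054 0.12  0.054 0.12 ] yaw -0.1729583425744213
small [0.4586 0.0261] [0.041 0.085 0.041 0.087] yaw 0.06183694956267716
lockbar [[ 0.6172 -0.2425  0.07  ]
 [ 0.5436 -0.2112  0.07  ]
 [ 0.5835 -0.2285  0.07  ]]
```

Emit:
step_arm(
  increments="0 0 0 0 0 0.124; 3.5 -2.4 0 0 0 0; 3.5 -2.4 0 0 0 0; 3.5 -2.4 0 0 0 0; 3.5 -2.4 0 0 0 0",
  claw=-1,
)

```text
time: 0.6
tool_pos: [0.256, -0.4234, 0.2049]
ee_rot: [-3.141, 0.0, 0.107]
wrist_force: [0.9, 0.3, 0.1]
width: 0.0939
```

Emit:
step_arm(
  increments="3.5 -2.4 0 0 0 0; 3.5 -2.4 0 0 0 0; 3.5 -2.4 0 0 0 0; 3.5 -2.4 0 0 0 0; 3.5 -2.4 0 0 0 0",
)

```text
time: 1.1
tool_pos: [0.4172, -0.2851, 0.205]
ee_rot: [-3.141, 0.0, 0.108]
wrist_force: [-0.3, -0.6, -0.7]
width: 0.0938
```

Emit:
step_arm(
  increments="3.5 -2.4 0 0 0 0; 3.5 -2.4 0 0 0 0; 3.5 -2.4 0 0 0 0; 3.5 -2.4 0 0 0 0; 0 0 0 0 0 0",
)

```text
time: 1.6
tool_pos: [0.5476, -0.1723, 0.204]
ee_rot: [-3.139, 0.001, 0.114]
wrist_force: [-0.2, -1.0, -0.5]
width: 0.0938
```

```bash
cat >> h.py <<'E'
def down(yaw,tilt=0):
    # tool pointing down, tool x at yaw; tilt>0 raises tool +x (minus end low)
    return R.from_euler('z',yaw).as_matrix()@R.from_euler('y',-tilt).as_matrix()@R.from_euler('x',np.pi).as_matrix()
def delta(pos,Rm,o=None):
    o=o or get_obs();Rt=tr(o)
    print('t',round(o['time'],2),'at',o['tool_pos'].round(4),'q',o['joint_positions'].round(2),'F',o['wrist_force'].round(1),'w',round(o['width'],4))
    print('  cm tool',((np.array(pos)-o['tool_pos'])@Rt*100).round(2),'rotvec',R.from_matrix(Rt.T@Rm).as_rotvec().round(3),'| cm in final axes',((np.array(pos)-o['tool_pos'])@Rm*100).round(2))
E
python3 - <<'E'
from h import *
delta([.654,-.079,.2],down(.108))
E
```

```text
t 1.6 at [ 0.5476 -0.1723  0.204 ] q [-0.4   0.14  1.31  0.    1.69  1.05] F [-0.2 -1.  -0.5] w 0.0938
  cm tool [11.63 -8.06  0.41] rotvec [-0.002  0.001  0.006] | cm in final axes [11.59 -8.13  0.4 ]
```

Emit:
step_arm(
  increments="2.9 -2 0 0 0 0; 2.9 -2 1.5 0 0 0; 2.9 -2 1.5 0 0 0; 2.9 -2 1.5 0 0 0; 0 0 0 0 0 0",
)

```text
time: 2.1
tool_pos: [0.6517, -0.0815, 0.1555]
ee_rot: [-3.138, 0.006, 0.111]
wrist_force: [-0.8, 0.9, 0.5]
width: 0.0939
```

Run:
```python
from h import *
o,im=save('wrist','w1.png'); delta([.654,-.079,.2],down(.108),o)
```

```text
t 2.1 at [ 0.6517 -0.0815  0.1555] q [-0.21  0.34  1.16  0.    1.64  1.25] F [-0.8  0.9  0.5] w 0.0939
  cm tool [ 0.22 -0.24 -4.45] rotvec [-0.003  0.007  0.003] | cm in final axes [ 0.25 -0.22 -4.45]
```

View pics/w1.png

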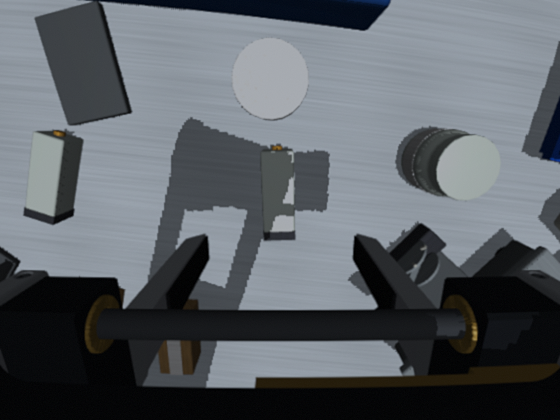

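Run:
```python
from h import *
o=get_obs()
q=at('wrist',[(262,150),(289,150),(295,233),(264,233)],.034,o)
print(q.round(4),q.mean(0)); s=np.linalg.norm(q-np.roll(q,-1,0),axis=1);print(s)
# predicted pixels from estimate
from numpy import cos,sin
for c,y in [((.654,-.079),.108),((.656,-.079),.05)]:
    P=[[c[0]+a*cos(y)-b*sin(y),c[1]+a*sin(y)+b*cos(y),.034] for a,b in((.048,.017),(.048,-.017),(-.048,-.017),(-.048,.017))]
    print(proj('wrist',P,o).round(0).tolist())
print(proj('wrist',o['tool_pos'],o))
```

```text
[[ 0.7015 -0.0605  0.034 ]
 [ 0.7045 -0.0875  0.034 ]
 [ 0.617  -0.1044  0.034 ]
 [ 0.6133 -0.071   0.034 ]] [ 0.65910042 -0.08083538  0.034     ]
[0.02719348 0.08908721 0.03364255 0.08881752]
[[258.0, 151.0], [292.0, 151.0], [291.0, 240.0], [260.0, 240.0]]
[[261.0, 148.0], [295.0, 150.0], [289.0, 239.0], [257.0, 238.0]]
[[278.01427715 247.01193235]]
```

Run:
```python
from h import *
delta([.659,-.0815,.006],down(.125))
```

```text
t 2.15 at [ 0.6511 -0.0833  0.1573] q [-0.21  0.34  1.16 -0.    1.64  1.25] F [-0.2  0.  -0.4] w 0.0941
  cm tool [ 0.89 -0.07 15.13] rotvec [-0.001  0.005 -0.015] | cm in final axes [ 0.81 -0.08 15.13]
```

Emit:
step_arm(
  increments="0.8 -0.1 3 0 0.005 -0.015; 0 0 3 0 0 0; 0 0 3 0 0 0; 0 0 3 0 0 0; 0 0 2.2 0 0 0",
)

```text
time: 2.65
tool_pos: [0.6585, -0.0841, 0.0173]
ee_rot: [3.141, -0.003, 0.121]
wrist_force: [0.8, -0.1, 0.3]
width: 0.0941
```

Emit:
step_arm(
  increments="0 0 0 0 0 0; 0 0 0 0 0 0; 0 0 0 0 0 0; 0 0 0 0 0 0",
)

```text
time: 3.05
tool_pos: [0.6616, -0.0829, 0.0212]
ee_rot: [3.14, -0.009, 0.122]
wrist_force: [0.5, -0.7, 0.4]
width: 0.0938
```

Run:
```python
from h import *
delta([.659,-.0815,.006],down(.125))
```

```text
t 3.05 at [ 0.6616 -0.0829  0.0212] q [-0.21  0.43  1.32  0.    1.38  1.24] F [ 0.5 -0.7  0.4] w 0.0938
  cm tool [-0.26 -0.17  1.51] rotvec [ 0.002 -0.009 -0.003] | cm in final axes [-0.24 -0.17  1.52]
```

Emit:
step_arm(
  increments="-0.2 -0.1 1.4 0 -0.009 0; 0 0 0 0 0 0; 0 0 0 0 0 0",
)

```text
time: 3.35
tool_pos: [0.6575, -0.0812, 0.0033]
ee_rot: [-3.141, 0.006, 0.123]
wrist_force: [-0.7, -0.3, -0.1]
width: 0.0939
```

Emit:
step_arm(
  increments="0 0 0 0 0 0; 0 0 0 0 0 0; 0 0 0 0 0 0; 0 0 0 0 0 0; 0 0 0 0 0 0",
  claw=1,
)

```text
time: 3.85
tool_pos: [0.6583, -0.0815, 0.0046]
ee_rot: [3.141, 0.004, 0.123]
wrist_force: [-0.1, -1.1, 0.4]
width: 0.0573
```

Run:
```python
from h import *
delta([.659,-.0815,.006],down(.125))
```

```text
t 3.85 at [ 0.6583 -0.0815  0.0046] q [-0.21  0.45  1.33 -0.    1.37  1.24] F [-0.1 -1.1  0.4] w 0.0573
  cm tool [ 0.07  0.01 -0.14] rotvec [ 0.     0.004 -0.002] | cm in final axes [ 0.07  0.01 -0.14]
```

Emit:
step_arm(
  increments="0 0 0 0 0 0; 0 0 0 0 0 0; 0 0 0 0 0 0; 0 0 0 0 0 0; 0 0 0 0 0 0",
)

```text
time: 4.35
tool_pos: [0.6582, -0.0813, 0.0045]
ee_rot: [-3.141, 0.004, 0.123]
wrist_force: [-0.2, -0.4, 0.2]
width: 0.0337
```

Emit:
step_arm(
  increments="0 0 -2 0 0 0; 0 0 -3 0 0 0; 0 0 -3 0 0 0; 0 0 -3 0 0 0; 0 0 -3 0 0 -0.12",
)

```text
time: 4.85
tool_pos: [0.6583, -0.0816, 0.145]
ee_rot: [-3.141, 0.005, 0.246]
wrist_force: [0.4, -0.2, -1.0]
width: 0.0336
```

Emit:
step_arm(
  increments="0 0 -3 0 0 -0.12; 0 0 -3 0 0 -0.12; 0 0 0 0 0 -0.12; 0 0 0 0 0 -0.12; 0 0 0 0 0 -0.12",
)

```text
time: 5.35
tool_pos: [0.6588, -0.0816, 0.2042]
ee_rot: [-3.139, 0.004, 0.848]
wrist_force: [-0.1, 0.1, -1.5]
width: 0.0337
```

Emit:
step_arm(
  increments="0 0 0 0 0 -0.12; 1.85 -3.85 0 0 0 0; 1.85 -3.85 0 0 0 0; 1.85 -3.85 0 0 0 0; 1.85 -3.85 0 0 0 0",
)

```text
time: 5.85
tool_pos: [0.5737, 0.0682, 0.204]
ee_rot: [-3.138, 0.004, 0.962]
wrist_force: [0.7, 1.1, -0.9]
width: 0.0337
```

Emit:
step_arm(
  increments="1.85 -3.85 0 0 0 0; 1.85 -3.85 0 0 0 0; 1.85 -3.85 0 0 0 0; 1.85 -3.85 0 0 0 0; 1.85 -3.85 0 0 0 0",
)

```text
time: 6.35
tool_pos: [0.4685, 0.2542, 0.2046]
ee_rot: [-3.139, 0.003, 0.962]
wrist_force: [0.9, -0.7, -2.9]
width: 0.0338
```

Emit:
step_arm(
  increments="1.85 -3.85 0 0 0 0; 0 0 0 0 0 0; 0 0 0 0 0 0",
)

```text
time: 6.65
tool_pos: [0.4482, 0.2908, 0.2047]
ee_rot: [-3.139, 0.004, 0.965]
wrist_force: [0.3, -1.4, -1.5]
width: 0.0339
```

Run:
```python
from h import *
delta([.44,.285,.2],down(.984))
save('wrist','w2.png')
```

```text
t 6.65 at [0.4482 0.2908 0.2047] q [0.47 0.06 1.41 0.   1.68 1.08] F [ 0.3 -1.4 -1.5] w 0.0339
  cm tool [-0.94 -0.34  0.48] rotvec [-0.002  0.004 -0.019] | cm in final axes [-0.93 -0.36  0.47]
```

View pics/w2.png

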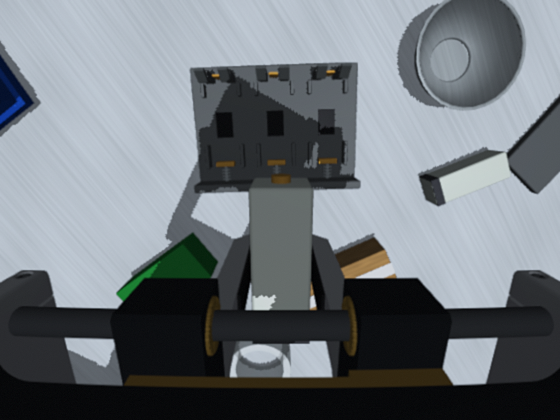

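Run:
```python
from h import *
im=cv2.imread('pics/w2.png')[55:200,180:370]
cv2.imwrite('pics/w2c.png',cv2.resize(cv2.convertScaleAbs(im,alpha=1.7),(760,580),interpolation=cv2.INTER_CUBIC))
```

```text
(no output)
```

View pics/w2c.png

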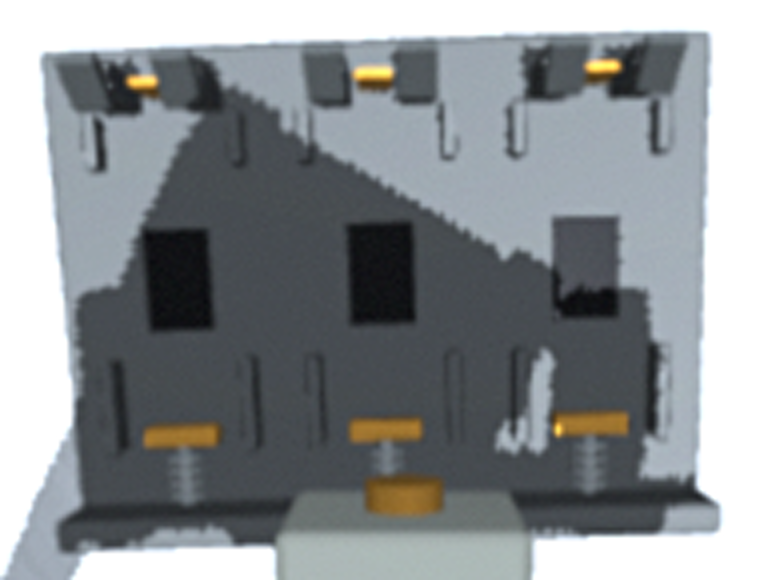

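```bash
cat > fit.py <<'E'
from h import *
from scipy.optimize import least_squares
o={'tool_pos':np.array([0.4482,0.2908,0.2047]),'ee_rot':np.array([-3.139,.004,.965])}
o['ee_rot']=np.array([-3.139,.004,.965])
L=[]
for b,l,r in[(0,(144,429),(217,425)),(1,(350,423),(422,419)),(2,(556,414),(628,411))]:
    y=.062*(1-b);L+=[(l,(-.043,y+.011,.020)),(r,(-.043,y-.011,.020))]
for b,l,r,t0,t1 in[(0,115,251,355,450),(1,315,454,352,444),(2,519,658,347,437)]:
    y=.062*(1-b)
    for c,s in((l,1),(r,-1)): L+=[((c,t0),(-.023,y+s*.0205,.026)),((c,t1),(-.051,y+s*.0205,.026))]
for b,l,r,t0,t1 in[(0,93,237,110,167),(1,307,448,105,159),(2,516,660,100,154)]:
    y=.062*(1-b)
    for c,s in((l,1),(r,-1)): L+=[((c,t0),(.047,y+s*.0205,.022)),((c,t1),(.032,y+s*.0205,.022))]
px=np.array([a for a,_ in L])/4.+[180,55]; P=np.array([b for _,b in L])
def W(p):
    q=P.copy();c,s=np.cos(p[2]),np.sin(p[2]);q[:,0]=p[0]+c*P[:,0]-s*P[:,1];q[:,1]=p[1]+s*P[:,0]+c*P[:,1];return q
r=least_squares(lambda p:(proj('wrist',W(p),o)-px).ravel(),[.49,.36,.98],loss='soft_l1')
if __name__=='__main__':
    print(r.x); print((proj('wrist',W(r.x),o)-px).round(1).tolist())
    # full check in camera: button in tool coords
    print('button px->tool at z plane of grasp', )
    e,d=ray('wrist',[(282,181)],o);Rt=tr(o);e2=(e-o['tool_pos'])@Rt;d2=d[0]@Rt
    print(e2+d2*((-.0208+.0-e2[2])/d2[2]))
E
python3 fit.py
```

```text
[0.48815915 0.35834852 0.98989179]
[[0.8, -1.2], [0.4, -0.7], [-0.2, -1.0], [-0.2, -0.4], [-0.9, 0.1], [-0.9, 0.4], [-2.2, 1.3], [-0.2, 1.0], [-1.9, 0.3], [-0.6, 0.1], [-0.3, 0.6], [0.7, 1.1], [-0.4, -0.3], [-0.1, 0.3], [1.0, 0.6], [1.0, 1.7], [0.9, -0.2], [0.2, 0.9], [-0.9, 0.6], [0.2, 0.0], [-1.4, -0.6], [-0.6, -1.1], [-0.6, 0.1], [0.0, 0.3], [0.0, -0.9], [0.3, -0.6], [1.4, -0.1], [1.5, 0.2], [1.3, -0.8], [0.9, -0.5]]
button px->tool at z plane of grasp
[ 0.04597093  0.00193724 -0.0208    ]
```

```bash
cat >> h.py <<'E'
BAY=dict(x=.4873,y=.3590,yaw=.990)
CT=np.array([-.004,0,-.0125])
def cellpose(bay,t,x0,z0,dy=0.,ct=None):
    """TCP pos,R with the cell tilted t, minus-bottom edge at bay (x0,z0) (m)"""
    ct=CT if ct is None else ct
    c,s=np.cos(BAY['yaw']),np.sin(BAY['yaw'])
    y=.062*(1-bay)+dy
    x=x0+.048*np.cos(t)-.017*np.sin(t); z=z0+.048*np.sin(t)+.017*np.cos(t)+.010
    C=np.array([BAY['x']+c*x-s*y,BAY['y']+s*x+c*y,z]); Rm=down(BAY['yaw'],t)
    return C-Rm@ct,Rm
def plan(wps,o=None,ct=None,bay=1,dy=0.):
    o=o or get_obs(); p,Rt=o['tool_pos'],tr(o)
    print('t',round(o['time'],2),'F',o['wrist_force'].round(1),'w',round(o['width'],4))
    for w in wps:
        q,Rm=cellpose(bay,*w,dy=dy,ct=ct)
        print(np.round(w,3),'->',((q-p)@Rt*100).round(2),R.from_matrix(Rt.T@Rm).as_rotvec().round(3),'pos',q.round(4)); p,Rt=q,Rm
E
python3 - <<'E'
from h import *
plan([(0,-.037,.12),(.419,-.037,.06),(.419,-.037,.045)])
E
```

```text
t 6.7 F [-1.  -0.5 -1.1] w 0.0335
[ 0.    -0.037  0.12 ] -> [ 9.39 -0.8   6.99] [-0.002  0.004 -0.027] pos [0.4955 0.3715 0.1345]
[ 0.419 -0.037  0.06 ] -> [-0.63  0.    3.92] [-0.     0.419  0.   ] pos [0.4921 0.3662 0.0953]
[ 0.419 -0.037  0.045] -> [-0.61 -0.    1.37] [0. 0. 0.] pos [0.4921 0.3662 0.0803]
```

Emit:
step_arm(
  increments="2.3 -0.2 0 0 0.004 -0.027; 2.3 -0.2 0 0 0 0; 2.3 -0.2 2.3 0 0 0; 2.3 -0.2 2.3 0 0 0; 0 0 2.3 0 0 0",
)

```text
time: 7.2
tool_pos: [0.4951, 0.3718, 0.1345]
ee_rot: [-3.139, -0.002, 0.988]
wrist_force: [0.2, -0.6, -2.1]
width: 0.0338
```

Emit:
step_arm(
  increments="0 0 0 0 0.14 0; 0 0 0 0 0.14 0; 0 0 0 0 0.139 0; 0 0 0 0 0 0; 0 0 0 0 0 0",
)

```text
time: 7.7
tool_pos: [0.4936, 0.3698, 0.136]
ee_rot: [-3.138, -0.418, 0.986]
wrist_force: [0.1, -0.6, -1.4]
width: 0.0339
```

Run:
```python
from h import *
plan([(.419,-.037,.06),(.419,-.037,.045)])
```

```text
t 7.7 F [ 0.1 -0.6 -1.4] w 0.0339
[ 0.419 -0.037  0.06 ] -> [-2.    0.08  3.57] [-0.001  0.001 -0.004] pos [0.4921 0.3662 0.0953]
[ 0.419 -0.037  0.045] -> [-0.61 -0.    1.37] [0. 0. 0.] pos [0.4921 0.3662 0.0803]
```

Emit:
step_arm(
  increments="-1.3 0.1 2.4 0 0 -0.004; -1.3 0 2.5 0 0 0; 0 0 0 0 0 0; 0 0 0 0 0 0",
)

```text
time: 8.1
tool_pos: [0.4935, 0.3691, 0.0823]
ee_rot: [-3.141, -0.421, 0.994]
wrist_force: [0.5, -0.1, -1.1]
width: 0.0338
```

Run:
```python
from h import *
plan([(.419,-.037,.045)])
o,im=save('wrist','w3.png'); print(o['tool_pos'],o['ee_rot'])
cv2.imwrite('pics/w3c.png',cv2.resize(cv2.convertScaleAbs(im[0:280,120:440,::-1],alpha=1.7),(800,700),interpolation=cv2.INTER_CUBIC)[:600])
```

```text
t 8.1 F [ 0.5 -0.1 -1.1] w 0.0338
[ 0.419 -0.037  0.045] -> [-0.37  0.03  0.06] [-0.002 -0.002  0.003] pos [0.4921 0.3662 0.0803]
[0.49350711 0.3690717  0.08234381] [-3.14121195 -0.42125385  0.99351008]
```

View pics/w3c.png

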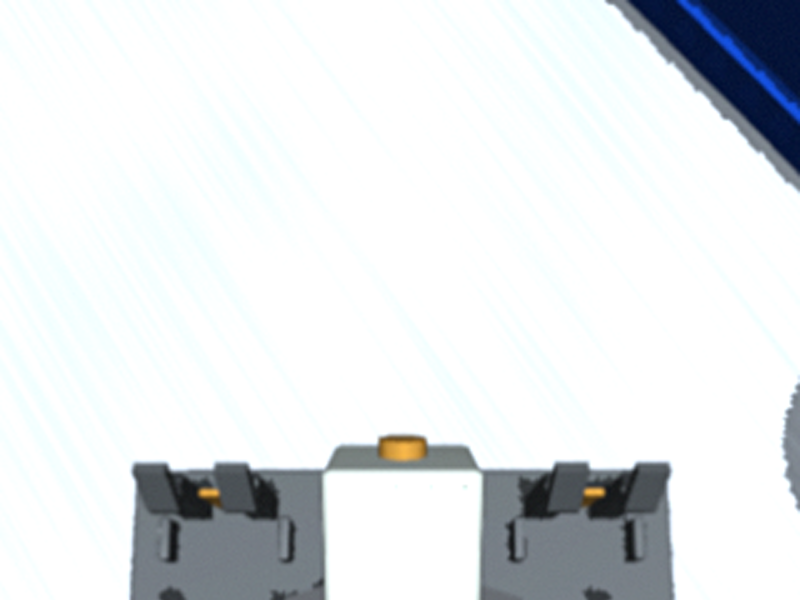

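Run:
```python
from h import *
plan([(.419,-.037,.045),(.419,-.037,.018),(.419,-.0405,.010),(.419,-.044,.004),(.419,-.0454,.001),(.28,-.0497,.001),(.14,-.0526,.001),(0,-.0537,.0)])
```

```text
t 8.15 F [ 0.7  0.3 -1.9] w 0.0338
[ 0.419 -0.037  0.045] -> [-0.47  0.    0.15] [-0.001 -0.004  0.004] pos [0.4921 0.3662 0.0803]
[ 0.419 -0.037  0.018] -> [-1.1  -0.    2.47] [0. 0. 0.] pos [0.4921 0.3662 0.0533]
[ 0.419 -0.04   0.01 ] -> [-0.65  0.    0.59] [0. 0. 0.] pos [0.4901 0.3633 0.0453]
[ 0.419 -0.044  0.004] -> [-0.56 -0.    0.41] [0. 0. 0.] pos [0.4882 0.3604 0.0393]
[ 0.419 -0.045  0.001] -> [-0.25 -0.    0.22] [0. 0. 0.] pos [0.4874 0.3592 0.0363]
[ 0.28  -0.05   0.001] -> [-0.38  0.    0.55] [ 0.    -0.139 -0.   ] pos [0.4868 0.3582 0.0297]
[ 0.14  -0.053  0.001] -> [-0.27 -0.    0.65] [-0.   -0.14  0.  ] pos [0.4863 0.3575 0.0227]
[ 0.    -0.054  0.   ] -> [-0.11 -0.    0.81] [ 0.   -0.14 -0.  ] pos [0.4864 0.3576 0.0145]
```

Emit:
step_arm(
  increments="-0.45 0 0.15 0 0 0; -0.55 0 1.25 0 0 0; -0.55 0 1.25 0 0 0; 0 0 0 0 0 0; 0 0 0 0 0 0",
)

```text
time: 8.65
tool_pos: [0.4891, 0.3649, 0.049]
ee_rot: [-3.139, -0.419, 0.992]
wrist_force: [0.7, 0.6, -2.0]
width: 0.0338
```

Emit:
step_arm(
  increments="-0.65 0 0.6 0 0 0; 0 0 0 0 0 0; 0 0 0 0 0 0; 0 0 0 0 0 0",
)

```text
time: 9.05
tool_pos: [0.4883, 0.3626, 0.0427]
ee_rot: [-3.141, -0.422, 0.993]
wrist_force: [1.8, 2.4, -1.4]
width: 0.0338
```

Run:
```python
from h import *
o=get_obs();print(tr(o).T@o['wrist_force'],'bay-x F',o['wrist_force']@[.549,.836,0])
plan([(.419,-.0405,.010),(.419,-.044,.004)])
```

```text
[2.10842995 0.18502887 2.53355236] bay-x F 2.961659463312386
t 9.05 F [ 1.8  2.4 -1.4] w 0.0338
[ 0.419 -0.04   0.01 ] -> [ 0.25  0.12 -0.17] [-0.002 -0.003  0.003] pos [0.4901 0.3633 0.0453]
[ 0.419 -0.044  0.004] -> [-0.56 -0.    0.41] [0. 0. 0.] pos [0.4882 0.3604 0.0393]
```

Emit:
step_arm(
  increments="-0.3 0.05 0.25 0 0 0; -0.25 0 0.2 0 0 0; 0 0 0 0 0 0; 0 0 0 0 0 0",
)

```text
time: 9.45
tool_pos: [0.4871, 0.3596, 0.0365]
ee_rot: [-3.141, -0.422, 0.993]
wrist_force: [1.2, 1.8, 2.5]
width: 0.0341
```

Run:
```python
from h import *
o=get_obs();print(tr(o).T@o['wrist_force'],'bay-x F',o['wrist_force']@[.549,.836,0])
plan([(.419,-.0454,.001),(.28,-.0497,.001),(.14,-.0526,.001),(0,-.0537,.0)])
```

```text
[ 3.02245078  0.03584531 -1.38496019] bay-x F 2.190911570242263
t 9.45 F [1.2 1.8 2.5] w 0.0341
[ 0.419 -0.045  0.001] -> [-0.02  0.04  0.02] [-0.002 -0.003  0.003] pos [0.4874 0.3592 0.0363]
[ 0.28  -0.05   0.001] -> [-0.38  0.    0.55] [ 0.    -0.139 -0.   ] pos [0.4868 0.3582 0.0297]
[ 0.14  -0.053  0.001] -> [-0.27 -0.    0.65] [-0.   -0.14  0.  ] pos [0.4863 0.3575 0.0227]
[ 0.    -0.054  0.   ] -> [-0.11 -0.    0.81] [ 0.   -0.14 -0.  ] pos [0.4864 0.3576 0.0145]
```

Emit:
step_arm(
  increments="-0.18 0 -0.08 0 0 0; 0 0 0 0 0 0; 0 0 0 0 0 0",
)

```text
time: 9.75
tool_pos: [0.4861, 0.358, 0.0365]
ee_rot: [-3.141, -0.422, 0.993]
wrist_force: [3.1, 3.9, 2.4]
width: 0.0338
```

Run:
```python
from h import *
o=get_obs();print(tr(o).T@o['wrist_force'],'bay-x F',o['wrist_force']@[.549,.836,0])
plan([(.419,-.0454,.001),(.419,-.0474,.001)])
o,im=save('wrist','w4.png')
cv2.imwrite('pics/w4c.png',cv2.resize(cv2.convertScaleAbs(im[150:270,200:360,::-1],alpha=1.4),(800,600),interpolation=cv2.INTER_CUBIC))
```

```text
[ 5.50987984  0.45633646 -0.11517897] bay-x F 4.981500293341343
t 9.75 F [3.1 3.9 2.4] w 0.0338
[ 0.419 -0.045  0.001] -> [0.15 0.04 0.09] [-0.002 -0.003  0.003] pos [0.4874 0.3592 0.0363]
[ 0.419 -0.047  0.001] -> [-0.18  0.   -0.08] [0. 0. 0.] pos [0.4864 0.3576 0.0363]
```

View pics/w4c.png

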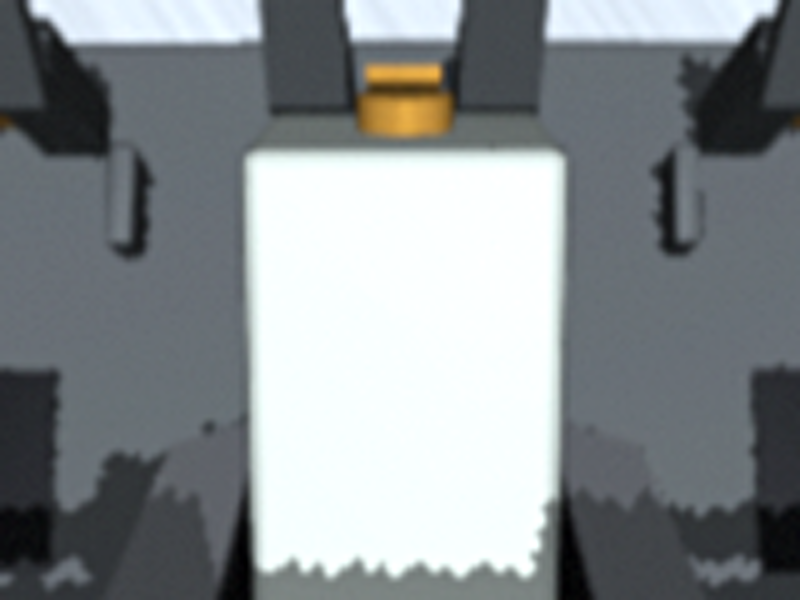

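Emit:
step_arm(
  increments="-0.4 0 0.52 0 -0.139 0; 0 0 0 0 0 0; 0 0 0 0 0 0",
)

```text
time: 10.1
tool_pos: [0.4853, 0.3575, 0.0292]
ee_rot: [-3.141, -0.282, 0.994]
wrist_force: [2.8, 4.2, 0.1]
width: 0.034
```

Emit:
step_arm(
  increments="-0.3 0 0.63 0 -0.14 0; 0 0 0 0 0 0; 0 0 0 0 0 0",
)

```text
time: 10.4
tool_pos: [0.4838, 0.3567, 0.0208]
ee_rot: [-3.139, -0.141, 0.994]
wrist_force: [2.9, 5.9, -2.8]
width: 0.0339
```

Run:
```python
from h import *
o=get_obs();print(tr(o).T@o['wrist_force'],'bay-x F',o['wrist_force']@[.549,.836,0])
plan([(.14,-.0546,.001),(0,-.0547,.0)])
```

```text
[ 6.05956734 -0.79116523  3.65085308] bay-x F 6.5089305076474115
t 10.4 F [ 2.9  5.9 -2.8] w 0.0339
[ 0.14  -0.055  0.001] -> [ 0.03  0.16 -0.19] [-0.003 -0.001  0.004] pos [0.4852 0.3559 0.0227]
[ 0.    -0.055  0.   ] -> [-0.01 -0.    0.83] [ 0.   -0.14 -0.  ] pos [0.4858 0.3567 0.0145]
```

Emit:
step_arm(
  increments="-0.03 0.05 0.65 0 -0.14 0; 0 0 0 0 0 0; 0 0 0 0 0 0",
)

```text
time: 10.7
tool_pos: [0.4841, 0.3566, 0.0133]
ee_rot: [-3.138, 0.001, 0.995]
wrist_force: [1.9, 5.5, -5.1]
width: 0.0339
```

Run:
```python
from h import *
o=get_obs();print(tr(o).T@o['wrist_force'],'bay-x F',o['wrist_force']@[.549,.836,0])
plan([(0,-.0547,.0)])
o,im=save('wrist','w5.png')
cv2.imwrite('pics/w5c.png',cv2.resize(cv2.convertScaleAbs(im[130:250,200:360,::-1],alpha=1.4),(800,600),interpolation=cv2.INTER_CUBIC))
```

```text
[ 5.63558363 -1.35948722  5.09741284] bay-x F 5.625664528709554
t 10.7 F [ 1.9  5.5 -5.1] w 0.0339
[ 0.    -0.055  0.   ] -> [ 0.11  0.13 -0.12] [-0.003  0.001  0.005] pos [0.4858 0.3567 0.0145]
```

View pics/w5c.png

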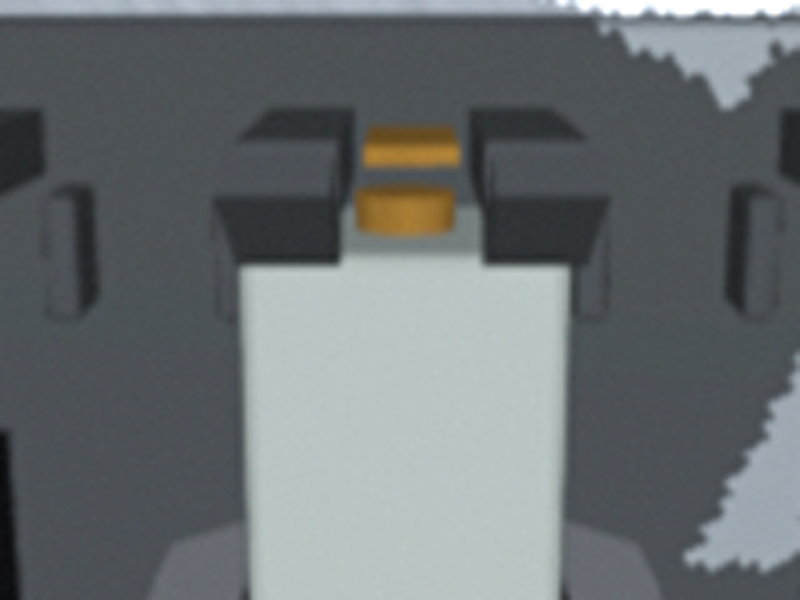

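Emit:
step_arm(
  increments="0.25 0 0 0 0 0; 0.25 0 0 0 0 0; 0 0 0 0 0 0; 0 0 0 0 0 0",
)

```text
time: 11.15
tool_pos: [0.4865, 0.3594, 0.0149]
ee_rot: [-3.139, 0.001, 0.994]
wrist_force: [0.1, 3.8, -3.2]
width: 0.0337
```

Emit:
step_arm(
  increments="0 0 0 0 0 0; 0 0 0 0 0 0; 0 0 0 0 0 0; 0 0 0 0 0 0; 0 0 0 0 0 0",
  claw=0,
)

```text
time: 11.65
tool_pos: [0.4875, 0.3597, 0.0162]
ee_rot: [-3.141, -0.001, 0.993]
wrist_force: [0.4, -0.3, 0.2]
width: 0.0474
```

Run:
```python
from h import *
o=get_obs();print(tr(o).T@o['wrist_force'],'bay-x F',o['wrist_force']@[.549,.836,0])
plan([(0,-.048,.0)])
o,im=save('wrist','w6.png')
cv2.imwrite('pics/w6c.png',cv2.resize(cv2.convertScaleAbs(im[130:250,200:360,::-1],alpha=1.4),(800,600),interpolation=cv2.INTER_CUBIC))
```

```text
[-0.00719581  0.46675636 -0.17709857] bay-x F -0.005709788039455818
t 11.65 F [ 0.4 -0.3  0.2] w 0.0474
[ 0.    -0.048  0.   ] -> [0.33 0.02 0.17] [-0.001 -0.001  0.003] pos [0.4895 0.3623 0.0145]
```

View pics/w6c.png

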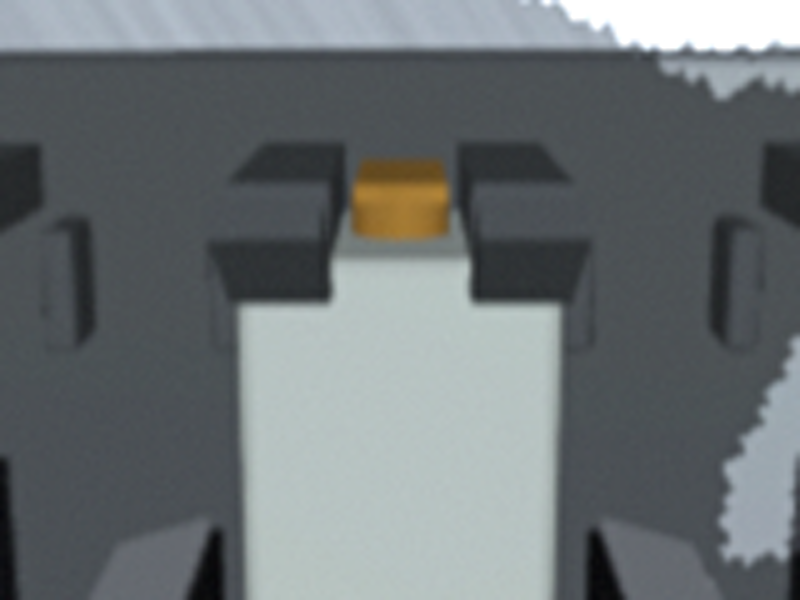

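Emit:
step_arm(
  increments="0 0 -2 0 0 0; 0 0 -3.5 0 0 0; 0 0 -3.5 0 0 0; 0 0 -3.5 0 0 0.12; 0 0 -3.5 0 0 0.12",
)

```text
time: 12.2
tool_pos: [0.4873, 0.3594, 0.1775]
ee_rot: [-3.14, -0.001, 0.749]
wrist_force: [0.4, -0.1, 0.2]
width: 0.0469
```

Emit:
step_arm(
  increments="0 0 -2 0 0 0.13; 0 0 0 0 0 0.13; 0 0 0 0 0 0.13; 0 0 0 0 0 0.13; 0 0 0 0 0 0.13",
  claw=-0.3,
)

```text
time: 12.7
tool_pos: [0.4874, 0.3595, 0.1961]
ee_rot: [-3.14, 0.0, 0.098]
wrist_force: [0.1, 0.5, -0.8]
width: 0.0611
```

Emit:
step_arm(
  increments="0 0 0 0 0 0.13; 0 0 0 0 0 0.138; 3.2 2.7 0 0 0 0; 3.2 2.7 0 0 0 0; 3.2 2.7 0 0 0 0",
)

```text
time: 13.2
tool_pos: [0.5695, 0.2631, 0.1959]
ee_rot: [-3.14, 0.0, -0.163]
wrist_force: [-0.1, -0.9, -0.5]
width: 0.0613
```

Emit:
step_arm(
  increments="3.2 2.7 0 0 0 0; 3.2 2.7 1.2 0 0 0; 3.2 2.7 1.5 0 0 0; 0 0 1.5 0 0 0; 0 0 0 0 0 0",
)

```text
time: 13.7
tool_pos: [0.6489, 0.1674, 0.1497]
ee_rot: [-3.142, 0.007, -0.166]
wrist_force: [-0.7, 0.2, -0.7]
width: 0.061
```

Run:
```python
from h import *
o,im=save('wrist','w7.png'); delta([.649,.168,.155],down(-.165),o)
print('bowl',at('top',[[230*.7,205*.7]],.05), 'exp',proj('wrist',[[.649+.048*a*.986+.017*b*.165,.168-.048*a*.165+.017*b*.986,.034] for a,b in((1,1),(1,-1),(-1,-1),(-1,1))],o).round(0).tolist())
```

```text
t 13.7 at [0.6489 0.1674 0.1497] q [0.17 0.38 1.13 0.   1.64 1.9 ] F [-0.7  0.2 -0.7] w 0.061
  cm tool [-0.01 -0.07 -0.53] rotvec [-0.     0.007 -0.001] | cm in final axes [-0.   -0.07 -0.53]
bowl [[0.69958018 0.29966952 0.05      ]] exp [[261.0, 156.0], [295.0, 156.0], [294.0, 246.0], [263.0, 246.0]]
```

View pics/w7.png

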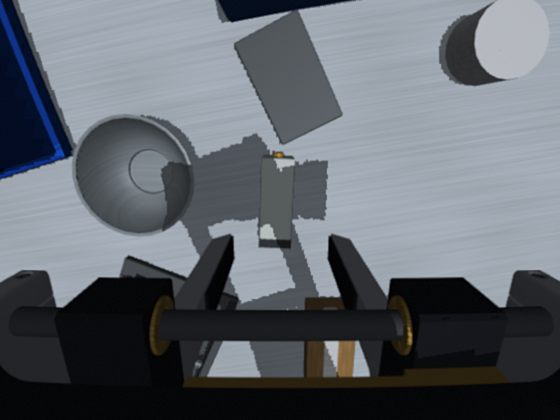

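Emit:
step_arm(
  increments="0.4 -0.4 2.5 0 0.007 0.04; 0 0 3 0 0 0; 0 0 3 0 0 0; 0 0 3 0 0 0; 0 0 2 0 0 0",
)

```text
time: 14.25
tool_pos: [0.6541, 0.1738, 0.0177]
ee_rot: [-3.14, -0.005, -0.202]
wrist_force: [0.4, 0.0, 0.4]
width: 0.0613
```

Emit:
step_arm(
  increments="0 0 0 0 0 0; 0 0 0 0 0 0; 0 0 0 0 0 0; 0 0 0 0 0 0",
)

```text
time: 14.65
tool_pos: [0.657, 0.1724, 0.0213]
ee_rot: [-3.138, -0.01, -0.204]
wrist_force: [0.4, 0.4, 0.1]
width: 0.0612
```

Run:
```python
from h import *
d=down(-.2)
delta(np.array([.649,.168,.0045])+d@[.0043,-.004,0],d)
```

```text
t 14.65 at [0.657  0.1724 0.0213] q [ 0.17  0.46  1.29 -0.    1.39  1.95] F [0.4 0.4 0.1] w 0.0612
  cm tool [-0.29  0.2   1.68] rotvec [-0.003 -0.01  -0.004] | cm in final axes [-0.27  0.2   1.68]
```

Emit:
step_arm(
  increments="-0.25 0.1 1.6 0 -0.01 0; 0 0 0 0 0 0; 0 0 0 0 0 0",
)

```text
time: 14.95
tool_pos: [0.6524, 0.171, 0.0015]
ee_rot: [-3.141, 0.006, -0.205]
wrist_force: [-0.2, 0.0, -0.2]
width: 0.0612
```

Emit:
step_arm(
  increments="0 0 0 0 0 0; 0 0 0 0 0 0; 0 0 0 0 0 0; 0 0 0 0 0 0; 0 0 0 0 0 0",
  claw=1,
)

```text
time: 15.45
tool_pos: [0.6532, 0.1713, 0.0028]
ee_rot: [-3.14, 0.003, -0.205]
wrist_force: [0.6, -0.3, 0.2]
width: 0.0339
```

Emit:
step_arm(
  increments="0 0 0 0 0 0; 0 0 0 0 0 0; 0 0 0 0 0 0",
)

```text
time: 15.75
tool_pos: [0.6532, 0.1713, 0.0027]
ee_rot: [-3.14, 0.004, -0.205]
wrist_force: [0.5, 0.2, 0.5]
width: 0.0341
```

Run:
```python
from h import *
delta([.5,.28,.2],down(.99))
# brass in held-cell reference view
im=cv2.imread('pics/w2.png')[165:200,265:300].astype(int)
m=(im[:,:,2]-im[:,:,0]>35);ys,xs=np.nonzero(m);print('ref brass',xs.mean()+265,ys.mean()+165,ys.min()+165,ys.max()+165,m.sum())
```

```text
t 15.75 at [0.6532 0.1713 0.0027] q [0.17 0.47 1.3  0.   1.37 1.95] F [0.5 0.2 0.5] w 0.0341
  cm tool [-17.28  -7.57 -19.65] rotvec [-0.004  0.002 -1.195] | cm in final axes [  0.68 -18.78 -19.73]
ref brass 280.5302013422819 178.7718120805369 175 183 149
```

Emit:
step_arm(
  increments="0 0 -2 0 0 0; 0 0 -3.5 0 0 0; 0 0 -3.5 0 0 -0.13; 0 0 -3.5 0 0 -0.13; 0 0 -3.5 0 0 -0.13",
)

```text
time: 16.25
tool_pos: [0.6531, 0.1709, 0.163]
ee_rot: [-3.138, 0.004, 0.191]
wrist_force: [0.6, 0.2, -1.9]
width: 0.0334
```

Emit:
step_arm(
  increments="0 0 -3 0 0 -0.13; 0 0 0 0 0 -0.135; 0 0 0 0 0 -0.135; 0 0 0 0 0 -0.135; 0 0 0 0 0 -0.135",
)

```text
time: 16.75
tool_pos: [0.6533, 0.1708, 0.1916]
ee_rot: [-3.136, 0.001, 0.861]
wrist_force: [0.7, -0.0, -0.9]
width: 0.0336
```

Emit:
step_arm(
  increments="0 0 0 0 0 -0.135; 1.6 -3.6 0 0 0 0; 1.6 -3.6 0 0 0 0; 1.6 -3.6 0 0 0 0; 1.6 -3.6 0 0 0 0",
)

```text
time: 17.25
tool_pos: [0.5672, 0.3042, 0.1923]
ee_rot: [-3.136, 0.001, 0.99]
wrist_force: [0.3, 1.3, -1.5]
width: 0.0336
```

Emit:
step_arm(
  increments="1.6 -3.6 0 0 0 0; 0 0 0 0 0 0; 0 0 0 0 0 0; 0 0 0 0 0 0",
)

```text
time: 17.65
tool_pos: [0.5474, 0.3356, 0.1928]
ee_rot: [-3.138, 0.001, 0.99]
wrist_force: [0.5, 0.3, -1.7]
width: 0.0331
```

Run:
```python
from h import *
o,im=save('wrist','w8.png')
im=im[165:200,265:300].astype(int)
m=(im[:,:,0]-im[:,:,2]>35);ys,xs=np.nonzero(m);print('brass',xs.mean()+265,ys.mean()+165,ys.min()+165,ys.max()+165,m.sum())
plan([(0,-.037,.12),(.419,-.037,.06),(.419,-.037,.045)],bay=2,ct=np.array([-.004,0,-.0143]))
```

```text
brass 280.6917808219178 185.52739726027397 181 190 146
t 17.7 F [-0.4 -1.2 -1.7] w 0.0337
[ 0.    -0.037  0.12 ] -> [ 0.17 -0.12  6.02] [-0.004  0.001 -0.001] pos [0.5474 0.3375 0.1327]
[ 0.419 -0.037  0.06 ] -> [-0.56 -0.    3.91] [-0.     0.419  0.   ] pos [0.5443 0.3328 0.0936]
[ 0.419 -0.037  0.045] -> [-0.61 -0.    1.37] [0. 0. 0.] pos [0.5443 0.3328 0.0786]
```

Emit:
step_arm(
  increments="0.25 -0.12 2 0 0 0; 0 0 2 0 0.14 0; 0 0 0 0 0.14 0; 0 0 0 0 0.139 0; 0 0 0 0 0 0",
)

```text
time: 18.2
tool_pos: [0.5427, 0.334, 0.1469]
ee_rot: [-3.13, -0.409, 0.981]
wrist_force: [0.1, 0.3, -2.9]
width: 0.034
```

Emit:
step_arm(
  increments="0 0 0 0 0 0; 0 0 0 0 0 0; 0 0 0 0 0 0",
)

```text
time: 18.5
tool_pos: [0.5495, 0.3404, 0.1559]
ee_rot: [-3.14, -0.422, 0.99]
wrist_force: [-0.2, -0.2, -2.2]
width: 0.0336
```

```bash
sed -i 's/^CT=.*/CT=np.array([-.0048,0,-.0143])/' h.py
python3 - <<'E'
from h import *
plan([(.419,-.037,.06),(.419,-.037,.030)],bay=2)
E
```

```text
t 18.5 F [-0.2 -0.2 -2.2] w 0.0336
[ 0.419 -0.037  0.06 ] -> [-3.31 -0.01  5.3 ] [-0.002 -0.003  0.   ] pos [0.5447 0.3335 0.0939]
[ 0.419 -0.037  0.03 ] -> [-1.22 -0.    2.74] [0. 0. 0.] pos [0.5447 0.3335 0.0639]
```

Emit:
step_arm(
  increments="-1.1 0 1.8 0 0 0; -1.1 0 1.8 0 0 0; -1.1 0 1.7 0 0 0; 0 0 0 0 0 0; 0 0 0 0 0 0",
)

```text
time: 19.0
tool_pos: [0.5434, 0.3332, 0.0924]
ee_rot: [-3.138, -0.42, 0.989]
wrist_force: [-0.0, -0.9, -1.6]
width: 0.0341
```

Emit:
step_arm(
  increments="-0.6 0 1.3 0 0 0; -0.6 0 1.3 0 0 0; 0 0 0 0 0 0; 0 0 0 0 0 0; 0 0 0 0 0 0",
)

```text
time: 19.5
tool_pos: [0.5425, 0.3321, 0.0633]
ee_rot: [-3.138, -0.42, 0.989]
wrist_force: [-0.1, 0.1, -2.2]
width: 0.0339
```

Run:
```python
from h import *
plan([(.419,-.037,.03),(.419,-.037,.018),(.419,-.0405,.010),(.419,-.044,.004),(.419,-.0454,.001),(.28,-.0497,.001),(.14,-.0526,.001),(0,-.0537,.0)],bay=2)
o,im=save('wrist','w9.png')
cv2.imwrite('pics/w9c.png',cv2.resize(cv2.convertScaleAbs(im[130:270,180:380,::-1],alpha=1.4),(800,560),interpolation=cv2.INTER_CUBIC))
```

```text
t 19.5 F [-0.1  0.1 -2.2] w 0.0339
[ 0.419 -0.037  0.03 ] -> [0.24 0.11 0.04] [-0.004 -0.001 -0.001] pos [0.5447 0.3335 0.0639]
[ 0.419 -0.037  0.018] -> [-0.49 -0.    1.1 ] [0. 0. 0.] pos [0.5447 0.3335 0.0519]
[ 0.419 -0.04   0.01 ] -> [-0.65  0.    0.59] [0. 0. 0.] pos [0.5428 0.3305 0.0439]
[ 0.419 -0.044  0.004] -> [-0.56 -0.    0.41] [0. 0. 0.] pos [0.5409 0.3276 0.0379]
[ 0.419 -0.045  0.001] -> [-0.25  0.    0.22] [0. 0. 0.] pos [0.5401 0.3264 0.0349]
[ 0.28  -0.05   0.001] -> [-0.41 -0.    0.56] [ 0.    -0.139 -0.   ] pos [0.5393 0.3252 0.0282]
[ 0.14  -0.053  0.001] -> [-0.29  0.    0.66] [-0.   -0.14  0.  ] pos [0.5388 0.3244 0.021 ]
[ 0.    -0.054  0.   ] -> [-0.14  0.    0.82] [ 0.   -0.14 -0.  ] pos [0.5386 0.3242 0.0127]
```

View pics/w9c.png

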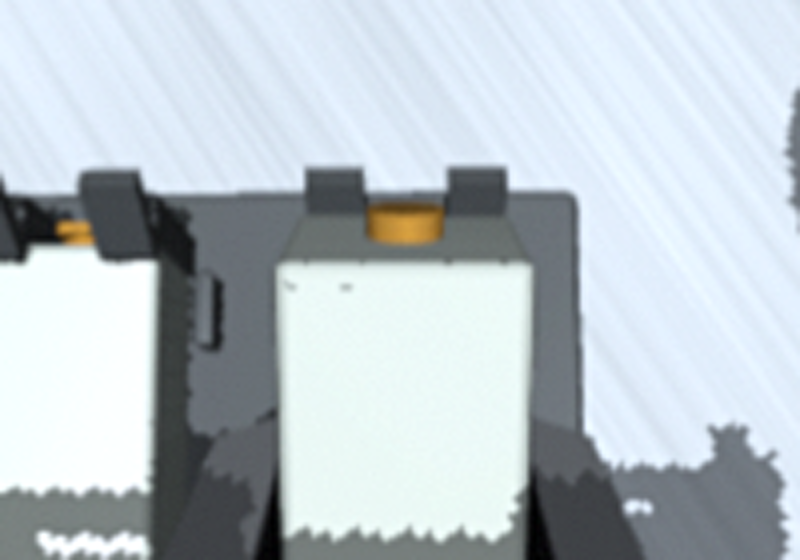

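Emit:
step_arm(
  increments="-0.15 0 0.55 0 0 0; -0.15 0 0.55 0 0 0; 0 0 0 0 0 0; 0 0 0 0 0 0",
)

```text
time: 19.95
tool_pos: [0.5428, 0.3334, 0.0511]
ee_rot: [-3.136, -0.419, 0.988]
wrist_force: [0.3, -0.8, -2.4]
width: 0.034
```

Emit:
step_arm(
  increments="-0.65 0 0.6 0 0 0; 0 0 0 0 0 0; 0 0 0 0 0 0; 0 0 0 0 0 0",
)

```text
time: 20.35
tool_pos: [0.5415, 0.3309, 0.0439]
ee_rot: [-3.138, -0.421, 0.989]
wrist_force: [2.8, 1.5, -1.8]
width: 0.0336
```

Run:
```python
from h import *
o=get_obs();print('bay-x F',o['wrist_force']@[.549,.836,0])
plan([(.419,-.0405,.010),(.419,-.044,.004)],bay=2)
```

```text
bay-x F 2.8192318944295454
t 20.35 F [ 2.8  1.5 -1.8] w 0.0336
[ 0.419 -0.04   0.01 ] -> [0.04 0.13 0.02] [-0.004 -0.002 -0.001] pos [0.5428 0.3305 0.0439]
[ 0.419 -0.044  0.004] -> [-0.56 -0.    0.41] [0. 0. 0.] pos [0.5409 0.3276 0.0379]
```

Emit:
step_arm(
  increments="-0.5 0.05 0.42 0 0 0; -0.35 0 0.18 0 0 0; 0 0 0 0 0 0; 0 0 0 0 0 0",
)

```text
time: 20.75
tool_pos: [0.5407, 0.3272, 0.0369]
ee_rot: [-3.14, -0.425, 0.989]
wrist_force: [3.7, 5.5, 1.9]
width: 0.0338
```

Run:
```python
from h import *
o=get_obs();print('bay-x F',o['wrist_force']@[.549,.836,0])
plan([(.419,-.0454,.001),(.28,-.0497,.001)],bay=2)
```

```text
bay-x F 6.643002270984665
t 20.75 F [3.7 5.5 1.9] w 0.0338
[ 0.419 -0.045  0.001] -> [-0.17 -0.01  0.14] [-0.001 -0.006 -0.001] pos [0.5401 0.3264 0.0349]
[ 0.28  -0.05   0.001] -> [-0.41 -0.    0.56] [ 0.    -0.139 -0.   ] pos [0.5393 0.3252 0.0282]
```

Emit:
step_arm(
  increments="-0.33 0 0.55 0 -0.139 0; 0 0 0 0 0 0; 0 0 0 0 0 0",
)

```text
time: 21.05
tool_pos: [0.5404, 0.3278, 0.0303]
ee_rot: [-3.139, -0.287, 0.99]
wrist_force: [2.7, 5.6, 3.0]
width: 0.0338
```

Run:
```python
from h import *
o=get_obs();print('bay-x F',o['wrist_force']@[.549,.836,0])
plan([(.28,-.0497,.001),(.14,-.0526,.001),(0,-.0537,.0)],bay=2)
```

```text
bay-x F 6.128307093423291
t 21.05 F [2.7 5.6 3. ] w 0.0338
[ 0.28  -0.05   0.001] -> [-0.32  0.05  0.13] [-0.002 -0.007  0.   ] pos [0.5393 0.3252 0.0282]
[ 0.14  -0.053  0.001] -> [-0.29  0.    0.66] [-0.   -0.14  0.  ] pos [0.5388 0.3244 0.021 ]
[ 0.    -0.054  0.   ] -> [-0.14  0.    0.82] [ 0.   -0.14 -0.  ] pos [0.5386 0.3242 0.0127]
```

Emit:
step_arm(
  increments="-0.3 0 0.6 0 -0.14 0; 0 0 0 0 0 0; 0 0 0 0 0 0",
)

```text
time: 21.35
tool_pos: [0.5389, 0.3268, 0.0218]
ee_rot: [-3.138, -0.145, 0.991]
wrist_force: [4.1, 6.2, -1.8]
width: 0.0339
```

Run:
```python
from h import *
o=get_obs();print('bay-x F',o['wrist_force']@[.549,.836,0])
plan([(.14,-.0526,.001),(0,-.0537,.0)],bay=2)
o,im=save('wrist','w10.png')
cv2.imwrite('pics/w10c.png',cv2.resize(cv2.convertScaleAbs(im[130:250,200:360,::-1],alpha=1.4),(800,600),interpolation=cv2.INTER_CUBIC))
```

```text
bay-x F 7.4199147249154205
t 21.35 F [ 4.1  6.2 -1.8] w 0.0339
[ 0.14  -0.053  0.001] -> [-0.22  0.12  0.04] [-0.004 -0.005  0.001] pos [0.5388 0.3244 0.021 ]
[ 0.    -0.054  0.   ] -> [-0.14  0.    0.82] [ 0.   -0.14 -0.  ] pos [0.5386 0.3242 0.0127]
```

View pics/w10c.png

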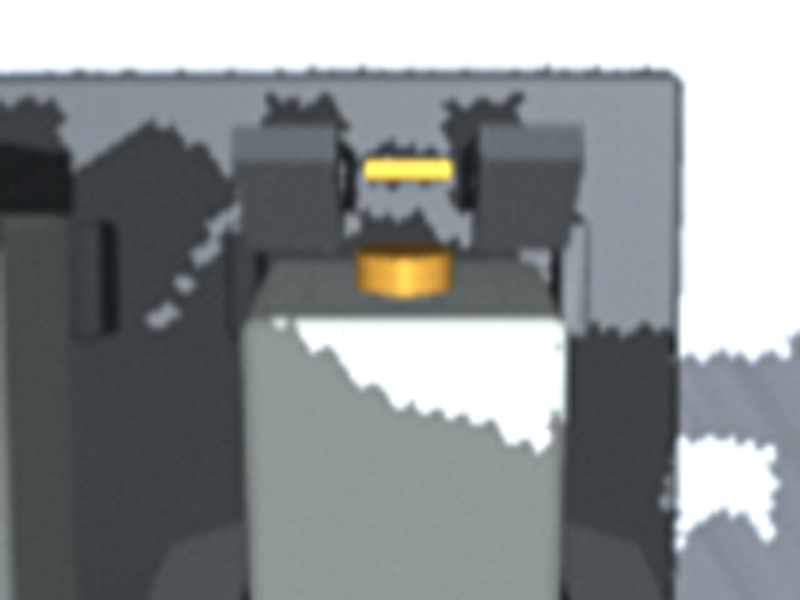

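Emit:
step_arm(
  increments="0 0.05 0.75 0 -0.14 0; 0 0 0 0 0 0; 0 0 0 0 0 0",
)

```text
time: 21.7
tool_pos: [0.5392, 0.327, 0.0126]
ee_rot: [-3.137, -0.003, 0.992]
wrist_force: [3.4, 5.9, -4.7]
width: 0.0335
```

Run:
```python
from h import *
o=get_obs();print('bay-x F',o['wrist_force']@[.549,.836,0])
plan([(0,-.0537,.0),(0,-.048,0)],bay=2)
```

```text
bay-x F 6.8064197967954
t 21.7 F [ 3.4  5.9 -4.7] w 0.0335
[ 0.    -0.054  0.   ] -> [-0.26  0.1  -0.01] [-0.005 -0.003  0.002] pos [0.5386 0.3242 0.0127]
[ 0.    -0.048  0.   ] -> [ 0.57 -0.   -0.  ] [0. 0. 0.] pos [0.5418 0.329  0.0127]
```

Emit:
step_arm(
  increments="0.25 0 0 0 0 0; 0.3 0 0 0 0 0; 0 0 0 0 0 0; 0 0 0 0 0 0",
)

```text
time: 22.1
tool_pos: [0.5411, 0.3296, 0.0133]
ee_rot: [-3.137, -0.0, 0.991]
wrist_force: [2.1, 4.6, -4.1]
width: 0.0338
```

Emit:
step_arm(
  increments="0 0 0 0 0 0; 0 0 0 0 0 0; 0 0 0 0 0 0; 0 0 0 0 0 0; 0 0 0 0 0 0",
  claw=0,
)

```text
time: 22.6
tool_pos: [0.5414, 0.3292, 0.0144]
ee_rot: [-3.138, -0.0, 0.99]
wrist_force: [0.5, -0.7, 0.4]
width: 0.0469
```

Emit:
step_arm(
  increments="0 0 -2 0 0 0; 0 0 -3 0 0 0; -2 0 -3 0 0 0; -3 0 -3 0 0 0; -3 1 -3 0 0 0",
)

```text
time: 23.1
tool_pos: [0.5051, 0.2565, 0.1552]
ee_rot: [-3.137, 0.0, 0.992]
wrist_force: [0.6, -0.1, -0.1]
width: 0.0468
```

Emit:
step_arm(
  increments="-2 -3 -3 0 0 0; 0 0 0 0 0 0; 0 0 0 0 0 0",
)

```text
time: 23.4
tool_pos: [0.4707, 0.2565, 0.1855]
ee_rot: [-3.14, -0.003, 0.991]
wrist_force: [0.6, 0.5, -0.1]
width: 0.0468
```

Run:
```python
from h import *
o,im=save('wrist','w11.png'); print(o['tool_pos'],o['ee_rot'])
a=cv2.resize(cv2.convertScaleAbs(im[40:220,180:420,::-1],alpha=1.4),(480,360),interpolation=cv2.INTER_CUBIC)
o2,t=save('top','top1.png')
b=cv2.resize(cv2.convertScaleAbs(t[120:300,350:540,::-1],alpha=1.3),(380,360),interpolation=cv2.INTER_CUBIC)
cv2.imwrite('pics/mix1.png',np.hstack([a,b])[:, :800])
```

```text
[0.47071368 0.25646726 0.18549033] [-3.13951363e+00 -2.83735981e-03  9.90683947e-01]
```

View pics/mix1.png

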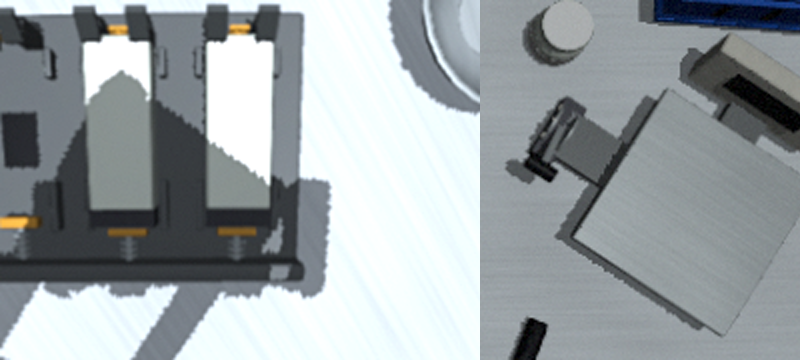

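```bash
cat >> h.py <<'E'
SC=np.array([.4936,-.3909]);SY=-.61
def scale(x,y,z,c=None,yaw=None):
    c=SC if c is None else c; yaw=SY if yaw is None else yaw
    return np.array([c[0]+np.cos(yaw)*x-np.sin(yaw)*y,c[1]+np.sin(yaw)*x+np.cos(yaw)*y,z])
E
python3 - <<'E'
from h import *
for a in(-.45,-.6,-.75,-.9): print(a,proj('top',scale(.075*np.sin(a),.18,.03+.075*np.cos(a))).round(1))
p=scale(-.04,.18,.17); print(p)
delta(p,down(-.61))
E
```

```text
-0.45 [[389.7 192.2]]
-0.6 [[386.8 196. ]]
-0.75 [[384.  199.6]]
-0.9 [[381.4 202.7]]
[ 0.56393022 -0.22044866  0.17      ]
t 23.5 at [0.4702 0.2562 0.1827] q [0.39 0.06 1.44 0.   1.64 0.97] F [ 1.1 -0.3  0.3] w 0.0466
  cm tool [-34.73  33.97   1.15] rotvec [-0.003  0.005  1.601] | cm in final axes [34.99 33.7   1.27]
```

Emit:
step_arm(
  increments="0 0 -1 0 0 0.134; 0 0 -1 0 0 0.134; 0 0 0 0 0 0.134; 0 0 0 0 0 0.134; 0 0 0 0 0 0.134",
  claw=-1,
)

```text
time: 24.0
tool_pos: [0.4705, 0.2562, 0.2016]
ee_rot: [-3.139, 0.007, 0.315]
wrist_force: [0.2, 0.1, -0.4]
width: 0.0835
```

Emit:
step_arm(
  increments="0 0 0 0 0 0.134; 0 0 0 0 0 0.134; 0 0 0 0 0 0.134; 0 0 0 0 0 0.134; 0 0 0 0 0 0.134",
)

```text
time: 24.5
tool_pos: [0.4704, 0.2562, 0.2014]
ee_rot: [3.14, 0.007, -0.355]
wrist_force: [-0.5, 1.0, -0.3]
width: 0.094
```

Emit:
step_arm(
  increments="0 0 0 0 0 0.134; 0 0 0 0 0 0.127; 2.9 2.8 0 0 0 0; 2.9 2.8 0 0 0 0; 2.9 2.8 0 0 0 0",
)

```text
time: 25.0
tool_pos: [0.4946, 0.135, 0.201]
ee_rot: [3.139, 0.008, -0.606]
wrist_force: [0.9, -0.5, -0.4]
width: 0.0937
```

Emit:
step_arm(
  increments="2.9 2.8 0 0 0 0; 2.9 2.8 0 0 0 0; 2.9 2.8 0 0 0 0; 2.9 2.8 0 0 0 0; 2.9 2.8 0 0 0 0",
)

```text
time: 25.5
tool_pos: [0.5336, -0.0634, 0.2001]
ee_rot: [3.141, 0.009, -0.608]
wrist_force: [0.7, 0.4, -0.6]
width: 0.0941
```

Emit:
step_arm(
  increments="2.9 2.8 0 0 0 0; 2.9 2.8 0 0 0 0; 2.9 2.8 0 0 0 0; 2.9 2.8 0 0 0 0; 0 0 0 0 0 0",
)

```text
time: 26.0
tool_pos: [0.5646, -0.2246, 0.1977]
ee_rot: [3.14, 0.01, -0.614]
wrist_force: [-0.4, -0.2, -0.4]
width: 0.0938
```

Emit:
step_arm(
  increments="0 0 0 0 0 0; 0 0 0 0 0 0",
)

```text
time: 26.2
tool_pos: [0.5648, -0.2189, 0.2005]
ee_rot: [-3.141, 0.008, -0.607]
wrist_force: [0.4, 0.9, 0.4]
width: 0.0938
```

Run:
```python
from h import *
o,im=save('wrist','w12.png'); print(o['ee_rot'])
delta(scale(-.04,.18,.17),down(-.61),o)
cv2.imwrite('pics/w12b.png',cv2.resize(im[:300,100:500,::-1],(800,600),interpolation=cv2.INTER_CUBIC))
```

```text
[-3.14057023  0.00813738 -0.60700048]
t 26.2 at [ 0.5648 -0.2189  0.2005] q [-0.46  0.22  1.23  0.    1.7   1.71] F [0.4 0.9 0.4] w 0.0938
  cm tool [0.04 0.18 3.05] rotvec [-0.001  0.008  0.003] | cm in final axes [0.02 0.18 3.05]
```

View pics/w12b.png

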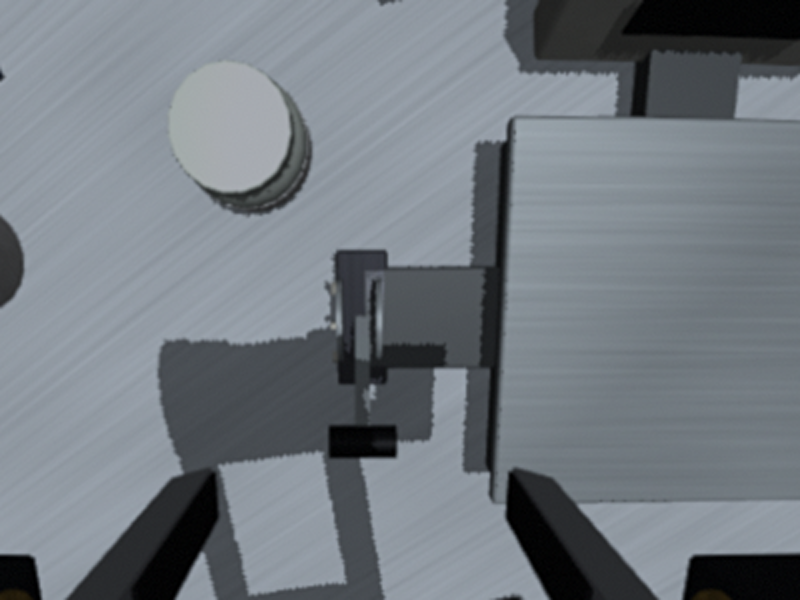

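Run:
```python
from h import *
o={'tool_pos':np.array([.5648,-.2189,.2005]),'ee_rot':np.array([-3.1406,.0081,-.607])}
Rt=tr(o)
def w(p,z): return at('wrist',np.array(p)/2.+[100,0],z,o)
c=w([(513,118),(493,501)],.06); print(c, np.linalg.norm(c[0]-c[1]), 'yaw',np.arctan2(*(c[0]-c[1])[1::-1]))
m=c.mean(0); yaw=np.arctan2(*(c[0]-c[1])[1::-1])
yd=np.array([-np.sin(yaw),np.cos(yaw),0]);cen=m-.105*yd; print('centre',cen,'hinge',cen+.18*yd)
print('box centre z0.0-.03',w([(361,317)],.02),w([(361,317)],.03))
h=cen+.18*yd
for a in(-.6,-.75,-.9,-.95): print(a,((proj('wrist',h+[.075*np.sin(a)*np.cos(yaw),.075*np.sin(a)*np.sin(yaw),.075*np.cos(a)-.03],o)-[100,0])*2).round(0))
print('bar', [ (w([(363.5,441)],z)[0]).round(4).tolist() for z in(.075,.08,.09)])
print('TCPproj',(proj('wrist',o['tool_pos'],o)-[100,0])*2)
```

```text
[[ 0.63774282 -0.36290553  0.06      ]
 [ 0.46784522 -0.24695794  0.06      ]] 0.2056916028183474 yaw -0.5988539917634538
centre [ 0.49360591 -0.39165986  0.06      ] hinge [ 0.59507124 -0.24298307  0.06      ]
box centre z0.0-.03 [[ 0.59598615 -0.24185866  0.02      ]] [[ 0.5968779 -0.2424818  0.03     ]]
-0.6 [[364. 417.]]
-0.75 [[364. 430.]]
-0.9 [[364. 439.]]
-0.95 [[364. 441.]]
bar [[0.5455, -0.2085, 0.075], [0.5468, -0.2094, 0.08], [0.5495, -0.2112, 0.09]]
TCPproj [[357.46080707 497.03444421]]
```

Emit:
step_arm(
  increments="-2.1 0 2.5 0 0.008 0; 0 0 3 0 0 0; 0 0 3 0 0 0; 0 0 3 0 0 0; 0 0 1.5 0 0 0",
)

```text
time: 26.75
tool_pos: [0.5463, -0.2056, 0.0693]
ee_rot: [-3.141, 0.002, -0.606]
wrist_force: [0.3, 0.8, -0.1]
width: 0.0936
```

Emit:
step_arm(
  increments="0 0 0 0 0 0; 0 0 0 0 0 0; 0 0 0 0 0 0; 0 0 0 0 0 0",
)

```text
time: 27.15
tool_pos: [0.549, -0.2084, 0.0743]
ee_rot: [-3.14, -0.006, -0.608]
wrist_force: [0.4, 0.4, -0.5]
width: 0.0939
```

```bash
sed -i 's/^SC=.*/SC=np.array([.4942,-.3905]);SY=-.603/' h.py
python3 - <<'E'
from h import *
for a in(-.93,):
    delta(scale(.075*np.sin(a),.18,.03+.075*np.cos(a)-.012),down(SY))
E
```

```text
t 27.15 at [ 0.549  -0.2084  0.0743] q [-0.46  0.22  1.48  0.    1.43  1.72] F [ 0.4  0.4 -0.5] w 0.0939
  cm tool [-0.21  0.11  1.14] rotvec [-0.002 -0.006 -0.005] | cm in final axes [-0.2   0.11  1.15]
```

Emit:
step_arm(
  increments="-0.2 0 1.1 0 -0.006 0; 0 0 0 0 0 0; 0 0 0 0 0 0",
)

```text
time: 27.45
tool_pos: [0.5457, -0.2066, 0.0604]
ee_rot: [-3.141, 0.005, -0.608]
wrist_force: [0.5, -0.7, -0.8]
width: 0.0942
```

Emit:
step_arm(
  increments="0 0 0 0 0 0; 0 0 0 0 0 0; 0 0 0 0 0 0; 0 0 0 0 0 0; 0 0 0 0 0 0",
  claw=1,
)

```text
time: 27.95
tool_pos: [0.5463, -0.2067, 0.0612]
ee_rot: [-3.141, 0.003, -0.608]
wrist_force: [1.0, 0.9, 0.5]
width: 0.0572
```

Emit:
step_arm(
  increments="0 0 0 0 0 0; 0 0 0 0 0 0; 0 0 0 0 0 0; 0 0 0 0 0 0; 0 0 0 0 0 0",
)

```text
time: 28.45
tool_pos: [0.5464, -0.2065, 0.0612]
ee_rot: [-3.14, 0.003, -0.608]
wrist_force: [1.2, 1.0, -0.3]
width: 0.0359
```

Run:
```python
from h import *
delta(scale(.075*np.sin(-.93),.18,.03+.075*np.cos(-.93)-.012),down(SY))
a0=np.linspace(-.93,0,9);print((np.diff(np.sin(a0))*7.5).round(2),(-np.diff(np.cos(a0))*7.5).round(2))
```

```text
t 28.45 at [ 0.5464 -0.2065  0.0612] q [-0.46  0.23  1.49  0.    1.42  1.72] F [ 1.2  1.  -0.3] w 0.0359
  cm tool [ 0.13  0.12 -0.17] rotvec [-0.001  0.003 -0.005] | cm in final axes [ 0.13  0.12 -0.17]
[0.56 0.63 0.7  0.75 0.8  0.83 0.86 0.87] [-0.67 -0.6  -0.52 -0.44 -0.34 -0.25 -0.15 -0.05]
```

Emit:
step_arm(
  increments="0.56 0 -0.67 0 0 0; 0.63 0 -0.6 0 0 0; 0.7 0 -0.52 0 0 0; 0.75 0 -0.44 0 0 0; 0 0 0 0 0 0",
)

```text
time: 28.95
tool_pos: [0.5692, -0.2221, 0.0837]
ee_rot: [-3.14, 0.002, -0.608]
wrist_force: [1.3, 5.7, -5.5]
width: 0.0359
```

Emit:
step_arm(
  increments="0.8 0 -0.34 0 0 0; 0.83 0 -0.25 0 0 0; 0.86 0 -0.15 0 0 0; 0.87 0 -0.05 0 0 0; 0 0 0 0 0 0",
)

```text
time: 29.45
tool_pos: [0.5969, -0.2411, 0.0924]
ee_rot: [-3.139, 0.001, -0.608]
wrist_force: [-0.2, 4.9, -3.4]
width: 0.0356
```

Emit:
step_arm(
  increments="0 0 0 0 0 0; 0 0 0 0 0 0; 0 0 0 0 0 0",
)

```text
time: 29.75
tool_pos: [0.5969, -0.2412, 0.0925]
ee_rot: [-3.139, -0.0, -0.608]
wrist_force: [2.3, 4.2, -3.2]
width: 0.0354
```

Run:
```python
from h import *
delta(scale(0,.18,.093),down(SY))
```

```text
t 29.75 at [ 0.5969 -0.2412  0.0925] q [-0.47  0.34  1.3   0.    1.5   1.71] F [ 2.3  4.2 -3.2] w 0.0354
  cm tool [ 0.01  0.12 -0.05] rotvec [-0.002 -0.    -0.005] | cm in final axes [ 0.01  0.12 -0.05]
```

Emit:
step_arm(
  increments="0 0 0 0 0 0; 0 0 0 0 0 0; 0 0 0 0 0 0; 0 0 0 0 0 0; 0 0 0 0 0 0",
  claw=-1,
)

```text
time: 30.25
tool_pos: [0.5956, -0.2417, 0.0916]
ee_rot: [-3.141, 0.002, -0.608]
wrist_force: [-0.2, -0.1, 0.4]
width: 0.0718
```

Emit:
step_arm(
  increments="0 0 -2 0 0 0; 0 0 -3 0 0 0; -1.5 0 -3 0 0 0; -2.5 0 -2.8 0 0 0; 0 0 0 0 0 0",
)

```text
time: 30.75
tool_pos: [0.5639, -0.2187, 0.2058]
ee_rot: [-3.139, -0.007, -0.607]
wrist_force: [0.9, 0.2, 0.8]
width: 0.0944
```

Emit:
step_arm(
  increments="0 0 0 0 0 0; 0 0 0 0 0 0; 0 0 0 0 0 0",
)

```text
time: 31.05
tool_pos: [0.5625, -0.2186, 0.1967]
ee_rot: [-3.141, 0.007, -0.608]
wrist_force: [0.5, -0.2, -0.4]
width: 0.0941
```

Run:
```python
from h import *
o,im=save('wrist','w13.png'); print(o['tool_pos'],o['ee_rot'])
for a in(-.1,0,.1): print(a,((proj('wrist',[scale(.075*np.sin(a),.18+b,.03+.075*np.cos(a)) for b in(.018,-.018)],o)-[200,60])*5).round(0).tolist())
print('hinge',((proj('wrist',scale(0,.18,.03),o)-[200,60])*5).round(0))
print('platform corners',(proj('wrist',[scale(s*.105,.105,.06) for s in(1,-1)],o)-[200,60])*5)
cv2.imwrite('pics/w13c.png',cv2.resize(im[60:180,200:360,::-1],(800,600),interpolation=cv2.INTER_CUBIC))
g=cv2.cvtColor(im,cv2.COLOR_RGB2GRAY); print(g[100:170:1,281])
```

```text
[ 0.56249328 -0.21855361  0.19670266] [-3.1413448   0.00720851 -0.60820065]
-0.1 [[299.0, 573.0], [495.0, 572.0]]
0 [[298.0, 533.0], [495.0, 532.0]]
0.1 [[298.0, 491.0], [496.0, 490.0]]
hinge [[398. 489.]]
platform corners [[777.24730271 -33.52842295]
 [724.12946491 958.56962197]]
[153 152 151 151 152 148 150 150 151 150 149 148 150 151 153 155 155 156
 156 152 150 151 131  82  51  55  59  59  58  57  57  58  58  57  57  57
  57  57  56  56  56  56  56  56  55  55  56  56  55  56  55  55  54  54
  51  47  47  46  48  49  48  48  48  48  48  47  44  34  17   6]
```

View pics/w13c.png

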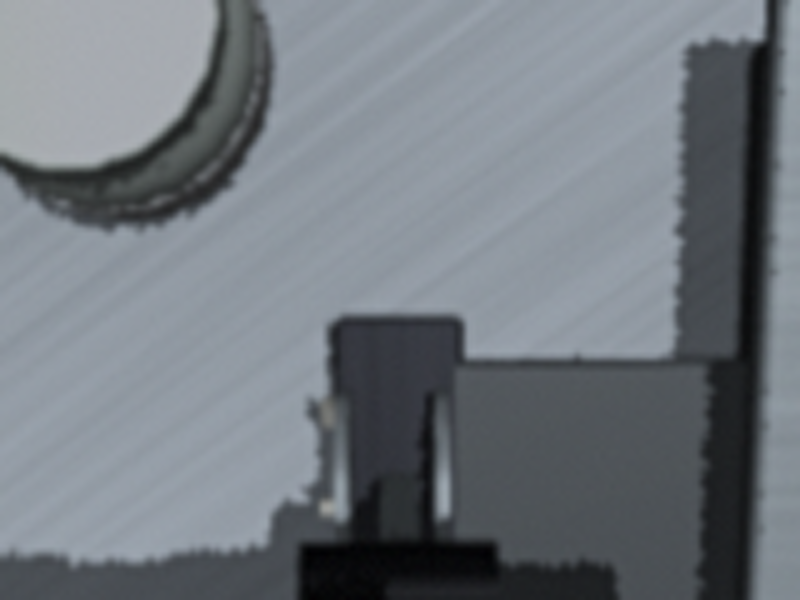

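```bash
cat >> h.py <<'E'
def lever(im,o,col=None):
    g=cv2.cvtColor(im,cv2.COLOR_RGB2GRAY).astype(int)
    u=int(round(proj('wrist',scale(0,.18+.012,.105),o)[0,0])) if col is None else col
    print('col',u,g[150:215,u])
    for a in np.arange(-.3,.11,.05):
        c=np.array([.075*np.sin(a),.03+.075*np.cos(a)])
        P=[scale(c[0]+.009*np.cos(t),.192,c[1]+.009*np.sin(t)) for t in np.linspace(0,6.28,40)]
        r=proj('wrist',P,o)[:,1];print(round(a,2),'rows',r.min().round(1),r.max().round(1))
    print('corners',proj('wrist',[scale(s*.105,.105,.06) for s in(1,-1)],o).round(1).tolist())
E
python3 - <<'E'
from h import *
o={'tool_pos':np.array([.56249,-.21855,.1967]),'ee_rot':np.array([-3.14134,.00721,-.6082])}
im=cv2.imread('pics/w13.png')[:,:,::-1].copy()
lever(im,o)
g=cv2.cvtColor(im,cv2.COLOR_RGB2GRAY).astype(int)
print('platform col 358:',[ (r,g[r,360]) for r in range(48,60)],[ (r,g[r,355]) for r in range(245,260)])
E
```

```text
col 266 [ 87  88  90  93  96  99 101 102 101 112 141 155 140 107  81  71  73  70
  46  16   5   9   6  10   9   8   8   7   8   6   6   5   3   3   4   1
   7  32  61  74  77  77  77  77  76  75  74  74  74  74  73  73  73  73
  74  76  74  73  73  73  73  75  76  74  73]
-0.3 rows 179.9 199.0
-0.25 rows 176.3 195.5
-0.2 rows 172.5 191.9
-0.15 rows 168.6 188.1
-0.1 rows 164.7 184.3
-0.05 rows 160.6 180.3
-0.0 rows 156.5 176.3
0.05 rows 152.4 172.2
0.1 rows 148.1 168.1
corners [[355.5, 53.3], [344.8, 251.7]]
platform col 358: [(48, np.int64(152)), (49, np.int64(152)), (50, np.int64(157)), (51, np.int64(161)), (52, np.int64(158)), (53, np.int64(155)), (54, np.int64(140)), (55, np.int64(113)), (56, np.int64(133)), (57, np.int64(157)), (58, np.int64(159)), (59, np.int64(158))] [(245, np.int64(0)), (246, np.int64(1)), (247, np.int64(0)), (248, np.int64(2)), (249, np.int64(1)), (250, np.int64(3)), (251, np.int64(0)), (252, np.int64(1)), (253, np.int64(0)), (254, np.int64(2)), (255, np.int64(0)), (256, np.int64(0)), (257, np.int64(2)), (258, np.int64(1)), (259, np.int64(1))]
```

Run:
```python
from h import *
delta(scale(-.0097,.18,.092),down(SY))
```

```text
t 31.1 at [ 0.5625 -0.2185  0.1969] q [-0.47  0.21  1.24  0.    1.69  1.71] F [0.4 0.5 0.4] w 0.0936
  cm tool [ 3.23  0.03 10.46] rotvec [-0.     0.007 -0.005] | cm in final axes [ 3.15  0.04 10.49]
```

Emit:
step_arm(
  increments="1.6 0 2.5 0 0.007 0; 1.6 0 2.5 0 0 0; 0 0 2.5 0 0 0; 0 0 2 0 0 0; 0 0 0 0 0 0",
)

```text
time: 31.6
tool_pos: [0.5869, -0.2357, 0.0985]
ee_rot: [3.141, 0.006, -0.608]
wrist_force: [0.2, 0.2, 0.1]
width: 0.0941
```

Emit:
step_arm(
  increments="0 0 0 0 0 0; 0 0 0 0 0 0; 0 0 0 0 0 0",
)

```text
time: 31.9
tool_pos: [0.5903, -0.2373, 0.1062]
ee_rot: [-3.14, -0.007, -0.608]
wrist_force: [0.2, -0.8, -0.2]
width: 0.0941
```

Run:
```python
from h import *
delta(scale(-.0097,.18,.092),down(SY))
```

```text
t 31.9 at [ 0.5903 -0.2373  0.1062] q [-0.47  0.31  1.31  0.    1.52  1.71] F [ 0.2 -0.8 -0.2] w 0.0941
  cm tool [-0.21  0.07  1.42] rotvec [-0.001 -0.007 -0.005] | cm in final axes [-0.2   0.07  1.42]
```

Emit:
step_arm(
  increments="-0.2 0 1.6 0 -0.007 0; 0 0 0 0 0 0; 0 0 0 0 0 0",
)

```text
time: 32.2
tool_pos: [0.5871, -0.2354, 0.0871]
ee_rot: [-3.141, 0.005, -0.608]
wrist_force: [0.3, -0.4, 0.5]
width: 0.0937
```

Emit:
step_arm(
  increments="0 0 0 0 0 0; 0 0 0 0 0 0; 0 0 0 0 0 0; 0 0 0 0 0 0; 0 0 0 0 0 0",
  claw=1,
)

```text
time: 32.7
tool_pos: [0.5879, -0.2357, 0.0885]
ee_rot: [-3.141, 0.003, -0.608]
wrist_force: [-0.5, 0.6, 0.3]
width: 0.0576
```

Emit:
step_arm(
  increments="0 0 0 0 0 0; 0 0 0 0 0 0; 0 0 0 0 0 0; 0 0 0 0 0 0; 0 0 0 0 0 0",
)

```text
time: 33.2
tool_pos: [0.5882, -0.2351, 0.0883]
ee_rot: [-3.14, 0.003, -0.607]
wrist_force: [1.7, 2.7, -1.4]
width: 0.0356
```

Run:
```python
from h import *
delta(scale(0.0,.18,.093),down(SY))
```

```text
t 33.2 at [ 0.5882 -0.2351  0.0883] q [-0.47  0.32  1.33  0.    1.49  1.71] F [ 1.7  2.7 -1.4] w 0.0356
  cm tool [ 1.07  0.12 -0.48] rotvec [-0.002  0.003 -0.004] | cm in final axes [ 1.07  0.13 -0.47]
```

Emit:
step_arm(
  increments="0.35 0 -0.03 0 0 0; 0.35 0 -0.02 0 0 0; 0.4 0 0 0 0 0; 0 0 0 0 0 0; 0 0 0 0 0 0",
)

```text
time: 33.7
tool_pos: [0.5957, -0.2402, 0.0886]
ee_rot: [-3.139, 0.008, -0.607]
wrist_force: [-2.8, 5.4, 2.2]
width: 0.0357
```

Emit:
step_arm(
  increments="0 0 0 0 0 0; 0 0 0 0 0 0; 0 0 0 0 0 0; 0 0 0 0 0 0; 0 0 0 0 0 0",
  claw=-1,
)

```text
time: 34.2
tool_pos: [0.5968, -0.2423, 0.0888]
ee_rot: [-3.141, 0.003, -0.608]
wrist_force: [0.2, 0.1, -0.1]
width: 0.0726
```

Emit:
step_arm(
  increments="0 0 -2 0 0 0; 0 0 -3 0 0 0; -2.2 0 -3 0 0 0; -2.5 0 -2.8 0 0 0; 0 0 0 0 0 0",
)

```text
time: 34.7
tool_pos: [0.5595, -0.2155, 0.2034]
ee_rot: [-3.139, -0.007, -0.607]
wrist_force: [0.1, -1.3, 1.1]
width: 0.0941
```

Emit:
step_arm(
  increments="0 0 0 0 0 0; 0 0 0 0 0 0; 0 0 0 0 0 0; 0 0 0 0 0 0; 0 0 0 0 0 0",
)

```text
time: 35.2
tool_pos: [0.5584, -0.2155, 0.1956]
ee_rot: [-3.141, 0.005, -0.608]
wrist_force: [-0.6, 0.4, 0.5]
width: 0.0939
```

Run:
```python
from h import *
o,im=save('wrist','w14.png'); print(o['tool_pos'],o['ee_rot'])
lever(im,o)
g=cv2.cvtColor(im,cv2.COLOR_RGB2GRAY).astype(int)
print('plat top edge',g[46:64,366], 'bottom',g[240:262,352],g[240:262,362])
```

```text
[ 0.55838771 -0.21551788  0.19559266] [-3.14096029  0.00535508 -0.60809481]
col 266 [92 93 93 84 58 27  8  7  6  8  8 10 16 25 30 33 26 20 13 10  7 11  6  7
 22 46 67 77 75 73 73 76 77 80 79 79 78 78 77 77 77 77 74 74 74 75 73 73
 74 73 74 75 75 75 73 73 73 75 77 76 73 73 72 73 73]
-0.3 rows 174.9 194.1
-0.25 rows 171.2 190.6
-0.2 rows 167.4 186.9
-0.15 rows 163.4 183.1
-0.1 rows 159.4 179.2
-0.05 rows 155.3 175.2
-0.0 rows 151.1 171.1
0.05 rows 146.9 167.0
0.1 rows 142.6 162.9
corners [[356.2, 47.7], [345.5, 248.3]]
plat top edge [154 156 148 114 118 147 157 157 156 155 156 158 158 158 157 154 155 157] bottom [123 120 120 119 116 114 109 101 119 132 134 133 131 134 132 112 100  97
 101 122 137 147] [42 41 38 33 26 14  8  5  4  4  2  5  3  5  3  5  2  2  3  3  4  5]
```

```bash
cat >> h.py <<'E'
from scipy.optimize import minimize
DIM={'medium':(.12,.056,.045),'small':(.084,.042,.04)}
def boxpts(p,dim,z0=0.):
    c,s=np.cos(p[2]),np.sin(p[2])
    return np.array([[p[0]+c*a*dim[0]/2-s*b*dim[1]/2,p[1]+s*a*dim[0]/2+c*b*dim[1]/2,z] for a in(1,-1) for b in(1,-1) for z in(z0,z0+dim[2])])
def fitbox(n,im,o,p0,dim,z0=0.,full=True):
    f=im.astype(int); m=((f[:,:,0]-f[:,:,2])>25).astype(np.uint8)
    h0=cv2.convexHull(proj(n,boxpts(p0,(dim[0]+.02,dim[1]+.02,dim[2]),z0),o).astype(np.float32))
    roi=np.zeros(m.shape,np.uint8);cv2.fillConvexPoly(roi,h0.astype(np.int32),1);m&=roi
    m=cv2.morphologyEx(m,cv2.MORPH_OPEN,np.ones((2,2),np.uint8))
    ys,xs=np.nonzero(m);H=cv2.convexHull(np.stack([xs,ys],1).astype(np.float32))
    def cost(d):
        p=np.array(p0)+np.array(d)*[.001,.001,.01]
        B=cv2.convexHull(proj(n,boxpts(p,dim,z0),o).astype(np.float32))
        i,_=cv2.intersectConvexConvex(H,B); return cv2.contourArea(H)+cv2.contourArea(B)-2*i
    r=minimize(cost,[0,0,0],method='Nelder-Mead',options=dict(initial_simplex=[[0,0,0],[6,0,0],[0,6,0],[0,0,8]],maxiter=400))
    p=np.array(p0)+r.x*[.001,.001,.01]
    print('fit',p.round(4),'xor px',round(r.fun,1),'area',cv2.contourArea(H)); return p
E
python3 - <<'E'
from h import *
o,im=save('top','top2.png')
fitbox('top',im,o,[.450,.138,-.173],DIM['medium'])
fitbox('top',im,o,[.4586,.026,.062],DIM['small'])
delta([.450,.138,.2],down(-.18))
E
```

```text
fit [ 0.4488  0.138  -0.1652] xor px 118.4 area 1210.0
fit [0.4584 0.0242 0.1067] xor px 45.9 area 604.5
t 35.3 at [ 0.5585 -0.2155  0.1963] q [-0.46  0.2   1.26  0.    1.68  1.72] F [-0.2  0.2  0.4] w 0.0941
  cm tool [-29.1  -22.82  -0.23] rotvec [-0.002  0.004 -0.428] | cm in final axes [-17.   -32.84  -0.37]
```

Emit:
step_arm(
  increments="0 0 0 0 0 -0.107; 0 0 0 0 0 -0.107; 0 0 0 0 0 -0.107; 0 0 0 0 0 -0.107; -1.9 -3.65 0 0 0 0",
)

```text
time: 35.8
tool_pos: [0.5468, -0.179, 0.1958]
ee_rot: [-3.141, 0.003, -0.183]
wrist_force: [0.2, 1.3, 0.5]
width: 0.094
```

Emit:
step_arm(
  increments="-1.9 -3.65 0 0 0 0; -1.9 -3.65 0 0 0 0; -1.9 -3.65 0 0 0 0; -1.9 -3.65 0 0 0 0; -1.9 -3.65 0 0 0 0",
)

```text
time: 36.3
tool_pos: [0.4849, 0.0218, 0.1979]
ee_rot: [-3.139, 0.002, -0.18]
wrist_force: [1.8, 0.2, 0.1]
width: 0.0941
```

Emit:
step_arm(
  increments="-1.9 -3.65 0 0 0 0; -1.9 -3.65 0 0 0 0; -1.9 -3.65 0 0 0 0; 0 0 0 0 0 0; 0 0 0 0 0 0",
)

```text
time: 36.8
tool_pos: [0.4489, 0.1389, 0.1983]
ee_rot: [-3.14, 0.002, -0.178]
wrist_force: [-0.6, 0.1, 0.2]
width: 0.0939
```

Run:
```python
from h import *
delta([.450,.138,.2],down(-.17))
o,im=save('wrist','w15.png')
p=fitbox('wrist',im,o,[.449,.138,-.17],DIM['medium'])
print(proj('wrist',boxpts(p,DIM['medium']),o).round(0).tolist())
```

```text
t 36.8 at [0.4489 0.1389 0.1983] q [ 0.18 -0.09  1.56  0.    1.67  1.93] F [-0.6  0.1  0.2] w 0.0939
  cm tool [ 0.12  0.07 -0.17] rotvec [-0.002  0.002 -0.008] | cm in final axes [ 0.12  0.07 -0.17]
fit [ 0.4476  0.1392 -0.1472] xor px 232.4 area 4798.5
[[256.0, 142.0], [252.0, 144.0], [300.0, 141.0], [303.0, 142.0], [260.0, 233.0], [258.0, 245.0], [302.0, 231.0], [304.0, 244.0]]
```

Run:
```python
from h import *
delta([.448,.139,.012],down(-.157))
```

```text
t 36.85 at [0.4492 0.1381 0.1982] q [ 0.18 -0.09  1.56  0.    1.67  1.93] F [-0.5 -0.6  1.2] w 0.0937
  cm tool [-0.1  -0.04 18.62] rotvec [-0.002  0.002 -0.022] | cm in final axes [-0.13 -0.07 18.62]
```

Emit:
step_arm(
  increments="-0.1 0 3 0 0 -0.02; 0 0 3.5 0 0 0; 0 0 3.5 0 0 0; 0 0 3.5 0 0 0; 0 0 3 0 0 0",
)

```text
time: 37.35
tool_pos: [0.4477, 0.1371, 0.0312]
ee_rot: [-3.14, 0.003, -0.163]
wrist_force: [0.9, -0.3, -1.0]
width: 0.0938
```

Emit:
step_arm(
  increments="0 0 0.9 0 0 0; 0 0 0 0 0 0; 0 0 0 0 0 0; 0 0 0 0 0 0; 0 0 0 0 0 0",
)

```text
time: 37.85
tool_pos: [0.4491, 0.1392, 0.0259]
ee_rot: [-3.138, -0.001, -0.16]
wrist_force: [-0.6, -0.8, 0.0]
width: 0.094
```

Run:
```python
from h import *
delta([.448,.139,.012],down(-.157))
```

```text
t 37.85 at [0.4491 0.1392 0.0259] q [0.18 0.02 1.81 0.   1.31 1.91] F [-0.6 -0.8  0. ] w 0.094
  cm tool [-0.11  0.04  1.39] rotvec [-0.003 -0.001 -0.003] | cm in final axes [-0.11  0.03  1.39]
```

Emit:
step_arm(
  increments="-0.1 0 1.4 0 0 0; 0 0 0 0 0 0; 0 0 0 0 0 0",
)

```text
time: 38.15
tool_pos: [0.4468, 0.1393, 0.0106]
ee_rot: [-3.139, 0.002, -0.16]
wrist_force: [0.3, -0.3, -0.5]
width: 0.0942
```

Emit:
step_arm(
  increments="0 0 0 0 0 0; 0 0 0 0 0 0; 0 0 0 0 0 0; 0 0 0 0 0 0; 0 0 0 0 0 0",
  claw=1,
)

```text
time: 38.65
tool_pos: [0.4468, 0.1395, 0.0103]
ee_rot: [-3.138, 0.002, -0.16]
wrist_force: [0.3, 2.2, -0.5]
width: 0.0576
```

Emit:
step_arm(
  increments="0 0 0 0 0 0; 0 0 0 0 0 0; 0 0 0 0 0 0",
)

```text
time: 38.95
tool_pos: [0.4468, 0.1395, 0.0103]
ee_rot: [-3.139, 0.002, -0.16]
wrist_force: [0.3, 1.4, 0.9]
width: 0.0558
```

Emit:
step_arm(
  increments="0 0 -2 0 0 0; 0 0 -3 0 0 0; 0 0 -3 0 0 0; 0 0 -3 0 0 0; 0 0 -3 0 0 0.1115",
)

```text
time: 39.45
tool_pos: [0.446, 0.1383, 0.1501]
ee_rot: [-3.141, 0.005, -0.274]
wrist_force: [-0.0, 0.2, -3.0]
width: 0.056
```

Emit:
step_arm(
  increments="0 0 -3 0 0 0.1115; 0 0 -3 0 0 0.1115; 0 0 0 0 0 0.1115; 0 0 0 0 0 0; 2.8 3.4 0 0 0 0",
)

```text
time: 39.95
tool_pos: [0.4497, 0.0977, 0.2084]
ee_rot: [-3.141, 0.007, -0.596]
wrist_force: [1.2, -1.2, -3.4]
width: 0.0555
```

Emit:
step_arm(
  increments="2.8 3.4 0 0 0 0; 2.8 3.4 0 0 0 0; 2.8 3.4 0 0 0 0; 2.8 3.4 0 0 0 0; 2.8 3.4 0 0 0 0",
)

```text
time: 40.45
tool_pos: [0.4678, -0.1262, 0.2073]
ee_rot: [3.141, 0.007, -0.603]
wrist_force: [1.1, -0.1, -3.3]
width: 0.0557
```

Emit:
step_arm(
  increments="2.8 3.4 0 0 0 0; 2.8 3.4 0 0 0 0; 2.8 3.4 0 0 0 0; 2.8 3.4 0 0 0 0; 2.8 3.4 0 0 0 0",
)

```text
time: 40.95
tool_pos: [0.4861, -0.3455, 0.2062]
ee_rot: [-3.14, 0.008, -0.604]
wrist_force: [1.4, -0.4, -3.2]
width: 0.056
```

Emit:
step_arm(
  increments="2.8 3.4 0 0 0 0; 0 0 0 0 0 0; 0 0 0 0 0 0; 0 0 0 0 0 0",
)

```text
time: 41.35
tool_pos: [0.4905, -0.3869, 0.2072]
ee_rot: [-3.14, 0.006, -0.604]
wrist_force: [0.2, 0.2, -3.0]
width: 0.056
```

Run:
```python
from h import *
delta(scale(0,0,.074),down(SY))
o,im=save('wrist','w16.png');
cx,cy,_=o['tool_pos']; p=fitbox('wrist',im,o,[cx,cy,o['ee_rot'][2]],DIM['medium'],z0=o['tool_pos'][2]-.012)
print('carton in tool',(np.r_[p[:2],0]-np.r_[cx,cy,0])@tr(o))
```

```text
t 41.35 at [ 0.4905 -0.3869  0.2072] q [-0.76  0.26  1.17  0.    1.72  1.42] F [ 0.2  0.2 -3. ] w 0.056
  cm tool [ 0.59  0.11 13.32] rotvec [-0.002  0.006 -0.001] | cm in final axes [ 0.51  0.08 13.32]
fit [ 0.4911 -0.3894 -0.6029] xor px 423.8 area 21247.5
carton in tool [ 1.85091376e-03  1.67646047e-03 -1.45147607e-05]
```

Emit:
step_arm(
  increments="0.4 0.1 3 0 0.006 0; 0 0 3 0 0 0; 0 0 3 0 0 0; 0 0 2.5 0 0 0; 0 0 0 0 0 0",
)

```text
time: 41.9
tool_pos: [0.4916, -0.3874, 0.0888]
ee_rot: [-3.139, 0.007, -0.604]
wrist_force: [-0.9, -0.5, -3.5]
width: 0.0558
```

Emit:
step_arm(
  increments="0 0 0 0 0 0; 0 0 0 0 0 0; 0 0 0 0 0 0",
)

```text
time: 42.2
tool_pos: [0.495, -0.3919, 0.0963]
ee_rot: [-3.141, -0.007, -0.605]
wrist_force: [-0.2, 0.5, -3.2]
width: 0.056
```

Run:
```python
from h import *
delta(scale(-.0015,0,.071),down(SY))
```

```text
t 42.2 at [ 0.495  -0.3919  0.0963] q [-0.76  0.3   1.33  0.    1.5   1.42] F [-0.2  0.5 -3.2] w 0.056
  cm tool [-0.31 -0.07  2.53] rotvec [-0.    -0.007 -0.002] | cm in final axes [-0.29 -0.07  2.53]
```

Emit:
step_arm(
  increments="-0.15 0 1 0 -0.004 0; -0.15 0 1 0 0 0; 0 0 0 0 0 0; 0 0 0 0 0 0; 0 0 0 0 0 0",
)

```text
time: 42.7
tool_pos: [0.4914, -0.3895, 0.0736]
ee_rot: [-3.141, 0.001, -0.606]
wrist_force: [0.7, 0.5, -2.9]
width: 0.0557
```

Run:
```python
from h import *
delta(scale(-.0015,0,.071),down(SY))
```

```text
t 42.7 at [ 0.4914 -0.3895  0.0736] q [-0.76  0.32  1.37  0.    1.46  1.42] F [ 0.7  0.5 -2.9] w 0.0557
  cm tool [ 0.14 -0.08  0.26] rotvec [-0.001  0.001 -0.003] | cm in final axes [ 0.14 -0.08  0.26]
```

Emit:
step_arm(
  increments="0.15 -0.08 0.1 0 0 0; 0 0 0.1 0 0 0; 0 0 0.05 0 0 0; 0 0 0 0 0 0; 0 0 0 0 0 0",
)

```text
time: 43.2
tool_pos: [0.4931, -0.3896, 0.0711]
ee_rot: [-3.141, 0.001, -0.606]
wrist_force: [-0.5, 0.1, -1.7]
width: 0.056
```

Run:
```python
from h import *
delta(scale(-.0015,0,.071),down(SY))
```

```text
t 43.2 at [ 0.4931 -0.3896  0.0711] q [-0.76  0.32  1.37  0.    1.46  1.42] F [-0.5  0.1 -1.7] w 0.056
  cm tool [-0.01  0.01  0.01] rotvec [-0.001  0.001 -0.003] | cm in final axes [-0.01  0.01  0.01]
```

Emit:
step_arm(
  increments="0 0 0.06 0 0 0; 0 0 0 0 0 0",
)

```text
time: 43.4
tool_pos: [0.493, -0.3896, 0.0704]
ee_rot: [-3.141, 0.001, -0.606]
wrist_force: [1.1, 0.2, -3.4]
width: 0.0557
```

Emit:
step_arm(
  increments="0 0 0 0 0 0; 0 0 0 0 0 0; 0 0 0 0 0 0; 0 0 0 0 0 0; 0 0 0 0 0 0",
  claw=-1,
)

```text
time: 43.9
tool_pos: [0.4932, -0.3897, 0.0708]
ee_rot: [-3.141, 0.001, -0.606]
wrist_force: [0.1, -0.6, -0.5]
width: 0.0919
```

Emit:
step_arm(
  increments="0 0 -2 0 0 0; 0 0 -3 0 0 0; 0 0 -3 0 0 0; 0 0 -3 0 0 0; -3 0 -3 0 0 0",
)

```text
time: 44.4
tool_pos: [0.4694, -0.3736, 0.2104]
ee_rot: [-3.14, 0.002, -0.606]
wrist_force: [-0.4, 0.1, 0.4]
width: 0.0938
```

Emit:
step_arm(
  increments="-2 0 -3 0 0 0; 0 0 0 0 0 0; 0 0 0 0 0 0; 0 0 0 0 0 0",
)

```text
time: 44.8
tool_pos: [0.4519, -0.3612, 0.2385]
ee_rot: [-3.14, 0.004, -0.606]
wrist_force: [-0.2, 0.5, -0.2]
width: 0.0938
```

Run:
```python
from h import *
o,im=save('wrist','w17.png')
p=fitbox('wrist',im,o,[.4942,-.3905,-.603],DIM['medium'],z0=.06)
d=p[:2]-SC;x=np.array([np.cos(SY),np.sin(SY)]);y=np.array([-x[1],x[0]]);print('in scale',d@x,d@y)
_,t=save('top','top3.png'); p=fitbox('top',t,None,[.4942,-.3905,-.603],DIM['medium'],z0=.06)
d=p[:2]-SC;print('top: in scale',d@x,d@y)
q=fitbox('top',t,None,[.4584,.0242,.1067],DIM['small'])
delta([.4585,.025,.2],down(.09))
```

```text
fit [ 0.4943 -0.3933 -0.6053] xor px 161.4 area 6112.0
in scale 0.0016826893760450452 -0.002197378925473854
fit [ 0.4988 -0.3962 -0.8286] xor px 1131.6 area 555.0
top: in scale 0.007004783695692653 -0.0020535349743079382
fit [0.4585 0.0244 0.11  ] xor px 55.4 area 595.0
t 44.9 at [ 0.4518 -0.3611  0.238 ] q [-0.77  0.15  1.24  0.    1.76  1.4 ] F [-0.3  0.4 -1. ] w 0.0942
  cm tool [-21.42 -32.11   3.97] rotvec [-0.004  0.005 -0.696] | cm in final axes [  4.14 -38.4    3.8 ]
```

Emit:
step_arm(
  increments="0 0 0 0 0.004 -0.119; 0 0 0 0 0 -0.119; 0 0 0 0 0 -0.119; 0 0 0 0 0 -0.119; 0 0 0 0 0 -0.119",
)

```text
time: 45.4
tool_pos: [0.452, -0.3613, 0.2385]
ee_rot: [-3.14, -0.001, -0.006]
wrist_force: [-1.1, 0.4, -1.2]
width: 0.0941
```

Emit:
step_arm(
  increments="0 0 0 0 0 -0.119; 0.4 -3.5 0 0 0 0; 0.4 -3.5 0 0 0 0; 0.4 -3.5 0 0 0 0; 0.4 -3.5 0 0 0 0",
)

```text
time: 45.9
tool_pos: [0.4526, -0.2192, 0.2386]
ee_rot: [-3.14, -0.0, 0.108]
wrist_force: [0.3, -0.0, -0.8]
width: 0.094
```

Emit:
step_arm(
  increments="0.4 -3.5 0 0 0 0; 0.4 -3.5 0 0 0 0; 0.4 -3.5 0 0 0 0; 0.4 -3.5 1 0 0 0; 0.4 -3.5 1 0 0 0",
)

```text
time: 46.4
tool_pos: [0.4538, -0.043, 0.219]
ee_rot: [3.141, -0.001, 0.108]
wrist_force: [0.3, 0.9, 0.5]
width: 0.0941
```

Emit:
step_arm(
  increments="0.4 -3.5 1 0 0 0; 0.3 -3.4 1 0 0 0; 0 0 0 0 0 0; 0 0 0 0 0 0; 0 0 0 0 0 0",
)

```text
time: 46.9
tool_pos: [0.4537, 0.0242, 0.2]
ee_rot: [3.14, -0.002, 0.107]
wrist_force: [-0.0, 0.2, 0.5]
width: 0.0939
```

Run:
```python
from h import *
o,im=save('wrist','w18.png')
p=fitbox('wrist',im,o,[.4585,.0244,.11],DIM['small'])
delta(np.r_[p[:2],.012],down(p[2]),o)
```

```text
fit [0.4546 0.0233 0.1302] xor px 326.2 area 2291.0
t 46.9 at [0.4537 0.0242 0.2   ] q [-0.07 -0.13  1.59 -0.    1.67  1.39] F [-0.   0.2  0.5] w 0.0939
  cm tool [ 0.04  0.08 18.8 ] rotvec [ 0.001 -0.002 -0.023] | cm in final axes [ 0.08  0.1  18.8 ]
```

Run:
```python
from h import *
o=get_obs()
im=cv2.imread('pics/w18.png')[:,:,::-1].astype(int)
for th in(25,15,10):
    m=((im[:,:,0]-im[:,:,2])>th)[150:260,230:330]; ys,xs=np.nonzero(m); print(th,xs.min()+230,xs.max()+230,ys.min()+150,ys.max()+150,m.sum())
for p in([.4546,.0233,.13],[.4585,.0244,.11]):
    print(proj('wrist',boxpts(p,DIM['small']),o).round(0).tolist())
print('D=',[''.join('#' if v>40 else '+' if v>20 else '.' if v>8 else ' ' for v in (im[r,240:325:2,0]-im[r,240:325:2,2])) for r in range(160,260,4)].__repr__().replace("', '","\n"))
```

```text
25 261 296 153 223 1284
15 261 297 152 223 1477
10 261 297 152 223 1553
[[262.0, 155.0], [260.0, 158.0], [295.0, 154.0], [297.0, 157.0], [265.0, 218.0], [263.0, 228.0], [296.0, 217.0], [298.0, 227.0]]
[[262.0, 151.0], [260.0, 154.0], [296.0, 151.0], [297.0, 154.0], [263.0, 215.0], [262.0, 224.0], [295.0, 215.0], [297.0, 224.0]]
D= ['           +++++       .+++++              
           +++++       .+++++              
           +++++       .+++++              
           +++++       +###++              
           +++++       +###++              
           +++++       ####+.              
           +++++       ####+.              
           +++++       ####+.              
           +++++       ####+               
           +++++       ++#++               
           +++++       +++++               
           +++++       +++++               
           +++++       ####+               
           +++++       #####               
           +++++       #####               
           +++++      .#####               
                                           
                                           
                                           
                                           
                                           
                                           
                                           
                                           
                                           ']
```

Emit:
step_arm(
  increments="0.4 -0.1 3.5 0 0 0; 0 0 3.5 0 0 0; 0 0 3.5 0 0 0; 0 0 3.5 0 0 0; 0 0 3 0 0 0",
)

```text
time: 47.45
tool_pos: [0.4577, 0.025, 0.0289]
ee_rot: [3.141, -0.002, 0.106]
wrist_force: [-0.3, -0.3, -0.1]
width: 0.0938
```

Emit:
step_arm(
  increments="0 0 0.7 0 0 0; 0 0 0 0 0 0; 0 0 0 0 0 0; 0 0 0 0 0 0; 0 0 0 0 0 0",
)

```text
time: 47.95
tool_pos: [0.4593, 0.0262, 0.0251]
ee_rot: [3.14, -0.006, 0.108]
wrist_force: [-0.6, 0.4, -0.2]
width: 0.0942
```

Run:
```python
from h import *
delta([.458,.0248,.011],down(.11))
```

```text
t 47.95 at [0.4593 0.0262 0.0251] q [-0.07 -0.01  1.84 -0.    1.3   1.4 ] F [-0.6  0.4 -0.2] w 0.0942
  cm tool [-0.15  0.12  1.41] rotvec [ 0.001 -0.006 -0.002] | cm in final axes [-0.14  0.12  1.41]
```

Emit:
step_arm(
  increments="-0.15 0.1 1.4 0 -0.006 0; 0 0 0 0 0 0; 0 0 0 0 0 0",
)

```text
time: 48.25
tool_pos: [0.4558, 0.0252, 0.0085]
ee_rot: [3.141, 0.005, 0.108]
wrist_force: [-0.1, 0.7, -0.6]
width: 0.0937
```

Emit:
step_arm(
  increments="0 0 0 0 0 0; 0 0 0 0 0 0; 0 0 0 0 0 0; 0 0 0 0 0 0; 0 0 0 0 0 0",
  claw=1,
)

```text
time: 48.75
tool_pos: [0.4566, 0.0251, 0.0094]
ee_rot: [3.141, 0.003, 0.108]
wrist_force: [-0.0, -0.2, -0.3]
width: 0.0571
```

Emit:
step_arm(
  increments="0 0 0 0 0 0; 0 0 0 0 0 0; 0 0 0 0 0 0; 0 0 0 0 0 0; 0 0 0 0 0 0",
)

```text
time: 49.25
tool_pos: [0.4565, 0.0253, 0.0094]
ee_rot: [3.141, 0.003, 0.108]
wrist_force: [-0.8, 1.0, 0.2]
width: 0.0416
```

Emit:
step_arm(
  increments="0 0 -2 0 0 0; 0 0 -3 0 0 0; 0 0 -3 0 0 0; 0 0 -3 0 0 0.119; 0 0 -3 0 0 0.119",
)

```text
time: 49.75
tool_pos: [0.4565, 0.0251, 0.15]
ee_rot: [3.139, 0.004, -0.135]
wrist_force: [0.9, -0.9, -2.7]
width: 0.0416
```

Emit:
step_arm(
  increments="0 0 -3 0 0 0.119; 0 0 -3 0 0 0.119; 0 0 -2 0 0 0.119; 0 0 0 0 0 0.119; 2.6 3.1 0 0 0 0",
)

```text
time: 50.25
tool_pos: [0.4613, -0.0123, 0.2303]
ee_rot: [3.141, 0.001, -0.602]
wrist_force: [1.3, -0.4, -2.0]
width: 0.042
```

Emit:
step_arm(
  increments="2.6 3.1 0 0 0 0; 2.6 3.1 0 0 0 0; 2.6 3.1 0 0 0 0; 2.6 3.1 0 0 0 0; 2.6 3.1 0 0 0 0",
)

```text
time: 50.75
tool_pos: [0.4791, -0.2181, 0.2289]
ee_rot: [3.139, 0.003, -0.606]
wrist_force: [-0.2, 0.6, -1.0]
width: 0.0416
```

Emit:
step_arm(
  increments="2.6 3.1 0 0 0 0; 2.6 3.1 0 0 0 0; 2.6 3.1 0 0 0 0; 2 3 0 0 0 0; 0 0 0 0 0 0",
)

```text
time: 51.25
tool_pos: [0.4886, -0.3776, 0.2272]
ee_rot: [3.137, 0.005, -0.611]
wrist_force: [1.3, 0.5, -2.1]
width: 0.0418
```

Emit:
step_arm(
  increments="0 0 0 0 0 0; 0 0 0 0 0 0; 0 0 0 0 0 0",
)

```text
time: 51.55
tool_pos: [0.4903, -0.372, 0.23]
ee_rot: [3.139, 0.002, -0.604]
wrist_force: [1.1, -0.1, -0.9]
width: 0.0417
```

Run:
```python
from h import *
delta([.4945,-.3907,.118],down(-.606))
o,im=save('wrist','w19.png'); print(o['ee_rot'])
cv2.imwrite('pics/w19c.png',cv2.resize(im[60:300,160:400,::-1],(600,600),interpolation=cv2.INTER_CUBIC))
```

```text
t 51.55 at [ 0.4903 -0.372   0.23  ] q [-0.74  0.23  1.16 -0.    1.75  1.44] F [ 1.1 -0.1 -0.9] w 0.0417
  cm tool [ 1.43  1.27 11.2 ] rotvec [0.003 0.002 0.002] | cm in final axes [ 1.41  1.3  11.2 ]
[ 3.13900529e+00  1.63657110e-03 -6.04373731e-01]
```

Emit:
step_arm(
  increments="0.65 0.65 0 0 0 0; 0.6 0.65 2.5 0 0 0; 0 0 2.5 0 0 0; 0 0 2.5 0 0 0; 0 0 1.5 0 0 0",
)

```text
time: 52.1
tool_pos: [0.492, -0.3906, 0.1373]
ee_rot: [3.139, 0.005, -0.606]
wrist_force: [0.5, -0.4, -1.6]
width: 0.042
```

Emit:
step_arm(
  increments="0 0 0 0 0 0; 0 0 0 0 0 0; 0 0 0 0 0 0; 0 0 0 0 0 0",
)

```text
time: 52.5
tool_pos: [0.4934, -0.3918, 0.1418]
ee_rot: [3.138, -0.002, -0.606]
wrist_force: [0.4, 0.3, -1.4]
width: 0.0419
```

Run:
```python
from h import *
delta([.4933,-.3898,.1144],down(-.606))
```

```text
t 52.5 at [ 0.4934 -0.3918  0.1418] q [-0.76  0.28  1.27 -0.    1.59  1.42] F [ 0.4  0.3 -1.4] w 0.0419
  cm tool [-0.12 -0.17  2.74] rotvec [ 0.003 -0.002  0.   ] | cm in final axes [-0.12 -0.16  2.74]
```

Emit:
step_arm(
  increments="-0.1 -0.16 1.2 0.003 0 0; 0 0 1 0 0 0; 0 0 0 0 0 0; 0 0 0 0 0 0; 0 0 0 0 0 0",
)

```text
time: 53.0
tool_pos: [0.4926, -0.3893, 0.1178]
ee_rot: [-3.141, 0.002, -0.606]
wrist_force: [-0.1, 0.4, -0.9]
width: 0.0421
```

Run:
```python
from h import *
delta([.4933,-.3898,.1144],down(-.606))
```

```text
t 53.0 at [ 0.4926 -0.3893  0.1178] q [-0.76  0.29  1.31 -0.    1.55  1.42] F [-0.1  0.4 -0.9] w 0.0421
  cm tool [0.08 0.   0.33] rotvec [-0.     0.002  0.   ] | cm in final axes [0.08 0.   0.34]
```

Emit:
step_arm(
  increments="0.08 0 0.15 0 0 0; 0 0 0.12 0 0 0; 0 0 0.06 0 0 0; 0 0 0 0 0 0; 0 0 0 0 0 0",
)

```text
time: 53.5
tool_pos: [0.4933, -0.3898, 0.1145]
ee_rot: [-3.141, 0.002, -0.606]
wrist_force: [0.1, -0.8, -1.2]
width: 0.042
```

Run:
```python
from h import *
delta([.4933,-.3898,.1144],down(-.606))
```

```text
t 53.5 at [ 0.4933 -0.3898  0.1145] q [-0.76  0.29  1.31  0.    1.54  1.42] F [ 0.1 -0.8 -1.2] w 0.042
  cm tool [0.   0.   0.01] rotvec [-0.     0.002  0.   ] | cm in final axes [0.   0.   0.01]
```

Slightly lower until contact, release and retreat, then check.

Emit:
step_arm(
  increments="0 0 0.07 0 0 0; 0 0 0 0 0 0; 0 0 0 0 0 0",
)

```text
time: 53.8
tool_pos: [0.4934, -0.3898, 0.1144]
ee_rot: [-3.141, 0.001, -0.606]
wrist_force: [-0.3, 1.0, 2.4]
width: 0.0421
```

Emit:
step_arm(
  increments="0 0 0 0 0 0; 0 0 0 0 0 0; 0 0 0 0 0 0; 0 0 0 0 0 0; 0 0 0 0 0 0",
  claw=-0.2,
)

```text
time: 54.3
tool_pos: [0.4933, -0.3897, 0.1136]
ee_rot: [-3.141, 0.002, -0.606]
wrist_force: [-0.5, 0.2, 0.5]
width: 0.0562
```

Emit:
step_arm(
  increments="0 0 -1 0 0 0; 0 0 -2 0 0 0; 0 0 -3 0 0 0; 0 0 -3 0 0 0; -3 0 -3 0 0 0",
)

```text
time: 54.8
tool_pos: [0.4698, -0.3737, 0.2342]
ee_rot: [-3.141, 0.002, -0.606]
wrist_force: [-0.0, 0.3, 1.0]
width: 0.0562
```

Emit:
step_arm(
  increments="-3 0 0 0 0 0; -3 0 0 0 0 0; 0 0 0 0 0 0; 0 0 0 0 0 0; 0 0 0 0 0 0",
)

```text
time: 55.3
tool_pos: [0.42, -0.3391, 0.2343]
ee_rot: [-3.141, 0.001, -0.606]
wrist_force: [-0.8, -0.9, -0.2]
width: 0.0567
```

Run:
```python
from h import *
o,im=save('wrist','w20.png'); print(o['tool_pos'],o['ee_rot'])
_,s=save('scene','scene1.png')
p=proj('wrist',boxpts([.4945,-.392,-.606],DIM['small'],.105),o); print(p.round(0).tolist())
a=cv2.resize(im[0:230,190:430,::-1],(400,383),interpolation=cv2.INTER_CUBIC)
b=cv2.resize(s[:,60:400,::-1],(400,494))[111:494]
c=cv2.resize(cv2.convertScaleAbs(s[150:225,300:400,::-1],alpha=1.2),(288,216),interpolation=cv2.INTER_CUBIC)
d=cv2.resize(s[255:320,190:260,::-1],(233,216),interpolation=cv2.INTER_CUBIC)
row2=np.zeros((216,800,3),np.uint8);row2[:,:288]=c;row2[:,300:533]=d
cv2.imwrite('pics/fin.png',np.vstack([np.hstack([a,b]),row2]))
lever(im,o)
```

```text
[ 0.42004093 -0.33909988  0.23426403] [-3.14142513e+00  8.22775952e-04 -6.05897845e-01]
[[259.0, 67.0], [255.0, 58.0], [302.0, 67.0], [306.0, 58.0], [260.0, 154.0], [257.0, 158.0], [301.0, 154.0], [304.0, 158.0]]
col 91 [163 164 164 163 164 163 162 161 163 164 164 162 159 159 158 158 158 159
 161 162 162 161 159 158 158 159 161 163 163 162 162 162 163 165 164 162
 160 159 158 157 158 159 160 160 159 159 156 157 156 156 157 157 157 158
 159 159 159 159 160 161 159 157 159 160 163]
-0.3 rows 128.7 146.2
-0.25 rows 125.1 142.8
-0.2 rows 121.4 139.3
-0.15 rows 117.7 135.7
-0.1 rows 113.9 132.0
-0.05 rows 110.1 128.3
-0.0 rows 106.2 124.5
0.05 rows 102.4 120.7
0.1 rows 98.5 117.0
corners [[181.5, 14.9], [194.9, 204.0]]
```

View pics/fin.png

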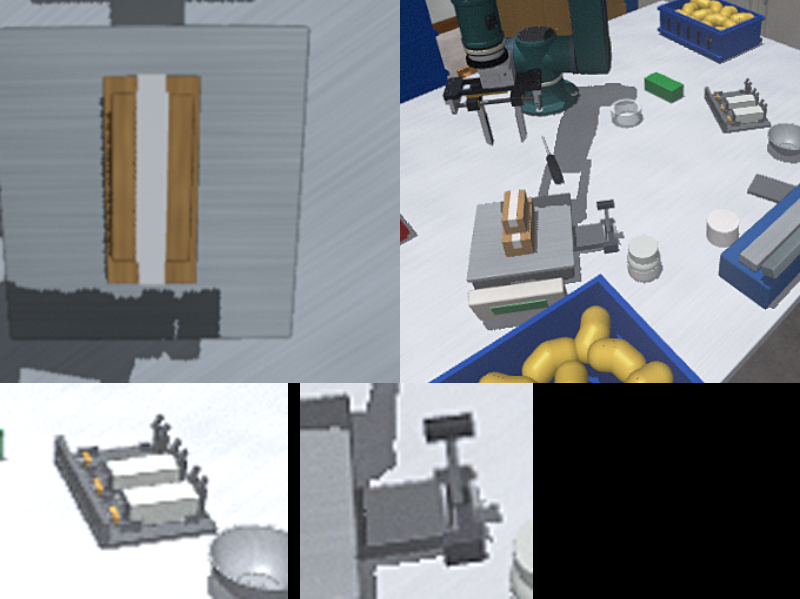

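Run:
```python
from h import *
im=cv2.imread('pics/w20.png'); g=cv2.cvtColor(im,cv2.COLOR_BGR2GRAY).astype(int)
for u in(88,91,94,115): print(u,g[98:136,u])
print('edge',g[8:26,215])
o={'tool_pos':np.array([.42004,-.3391,.23426]),'ee_rot':np.array([-3.14143,.00082,-.6059])}
print(proj('wrist',[scale(.105,.09,.06)],o))
print(get_obs()['time'])
```

```text
88 [160 160 162 164 165 163 161 160 163 163 163 144  59   3   6   9  11  11
  11  10  14  12  11   9  10  10   9   4   0  57 142 167 167 164 164 167
 167 165]
91 [163 164 164 162 160 161 161 161 158 157 161 142  57   4   6  10  10  12
  12  12  12  13  12  11  10   8   7   2   1  58 144 166 166 168 168 163
 163 163]
94 [161 160 159 161 161 160 157 158 159 163 162 134  54   1   8  10  10  11
  10  15  10  12  10   9   9   9   9   3   2  62 150 171 168 164 162 165
 168 169]
115 [158 146 139 140 149 157 161 163 158 155 143  90  28   1   4   7   7   3
   6   4   5   9   6   8   9   8   5   4  25  92 157 168 164 163 165 165
 164 164]
edge [164 162 161 161 159 161 164 151 127 125 134 136 138 136 137 139 141 139]
[[195.35499867  14.63342523]]
55.4
```

```bash
python3 -c "
from bench import *
print(close_job())"
```

```text
the job is handed in; nothing more can be done
None
```

I've handed in the job with everything in place, at about 55 s of the 210 s. `close_job()` gives no verdict.

- **Cells:** Two were present. They are in bays 1 (middle) and 2, banded ends on the springs and button ends under the lips. Pictures after release and at the end show both lying flat.
- **Lock lever:** My first lift left it about 0.13 rad short of upright, probably because the bar slid in the grip. I pinched it again before touching any carton. The last wrist images put it at about -0.02 to -0.04 rad from straight up. That is close to the error of the measurement, so I left it.
- **Cartons:** Only the medium and small were present. The medium is in the middle of the platform, about 2 mm off by camera, with the small one on top. The last picture shows the small one centred and square, its whole base supported.
- **Bystanders:** I touched none of them. The final view showed nothing out of place, and the gripper was clear of everything.

**Checks that disagreed:**
- **Wrist camera:** It reads about 2 mm off sideways, which I corrected for.
- **Top camera, medium carton:** The check after placing failed because the arm was in the way, so I relied on the wrist camera.
- **Small carton:** The automatic wrist fit was about 4 mm off, so I used the top camera's position, which matched the edges seen in the wrist picture.

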